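# Shut down the damper test bench

## Task

Shut down the damper test bench: first turn the rotary isolator handle fully to off (a quarter turn anticlockwise, until it stops), and only then swing its lockout hasp fully out from the enclosure. After that put every rod-end eye and clevis fork that lies on the bench into the open drawer and slide the drawer fully shut, leaving the other tools, tins and parts where they are.

Things in the scene. Friction and masses are not known exactly. Their poses are not given: they have to be found in the camera images.
- isolator: Grey isolator enclosure fixed to the bench, lying face up: 160 (x) x 150 (y) x 70 mm high; origin at the centre of its underside. z up; +x away from the robot when its yaw is 0.
- knob_grip (a point): Point on the vertical turning axis of the isolator handle, 32 mm above the enclosure's face and half-way up the grip bar. The grip bar is 92 mm long (the point's x), 20 mm thick (y), its flat sides from 12 mm to 48 mm above the face, standing on a round base 64 mm wide and 12 mm high. The point turns with the handle.
- knob (a joint): Isolator handle, rad: 0 is on (bar along the enclosure's x), grows anticlockwise seen from above to the stop at 1.571, which is off (bar across). Stiff: about 0.12 N m to turn, stays where it is left.
- hasp_post (a point): Middle of the upright round finger post at the free end of the lockout hasp (a flat steel tongue 20 mm wide on the enclosure's face): 14 mm in diameter, from 5 mm to 35 mm above the face; this point is 22 mm above the face and 75 mm from the pivot. Folded in, it is near the edge of the face nearer the robot.
- hasp_pivot (a point): Point on the hasp's vertical pivot axis, at the height of hasp_post.
- tongue (a joint): Lockout hasp, rad: 0 is folded in along the near edge of the face (tongue along the enclosure's +y from its pivot), grows anticlockwise seen from above to its stop at 1.6, swung out square beyond the near edge (along the enclosure's -x). About 0.05 N m to turn, stays where it is left.
- drawer_floor (a point): Centre of the inner floor of the drawer of a low blue drawer unit fixed to the bench (unit 280 x 400 x 100 mm high). Inside, the drawer is 235 (x) x 358 mm (y), walls 56 mm high above the floor, floor 22 mm above the bench. -x is the way it opens, towards the robot. What lies beyond x = (joint value - 0.124 m) of this point is under the unit's top.
- unit_drawer0_handle (a point): Middle of the drawer's bar handle: a level bar 120 mm long (y) and 11 mm thick, 35 mm out from the drawer front, 62 mm above the bench. The drawer front behind it is 394 mm wide and 15 mm thick, from 14.5 to 87.5 mm above the bench. Its x, y, z axes are those of drawer_floor.
- unit_drawer0 (a joint): How far the drawer is out, m: 0 shut, up to 0.198. Slides with about 1 N and a little damping; stays where it is left.
- eye_a_mid (a point): Gripping point of a steel rod-end eye lying flat (one of three alike): the centre of its square neck, 20 mm wide (y) and high, 11 mm above the underside. Along +x a round flat head, 44 mm wide, 22 mm thick, centred 34 mm from this point; along -x a round shank 18 mm thick, ending at 53 mm. 109 mm long in all, 0.2 to 0.4 kg. z up. May be absent (None from the start).
- eye_b_mid (a point): Gripping point of a steel rod-end eye lying flat (one of three alike): the centre of its square neck, 20 mm wide (y) and high, 11 mm above the underside. Along +x a round flat head, 44 mm wide, 22 mm thick, centred 34 mm from this point; along -x a round shank 18 mm thick, ending at 53 mm. 109 mm long in all, 0.2 to 0.4 kg. z up. May be absent (None from the start).
- eye_c_mid (a point): Gripping point of a steel rod-end eye lying flat (one of three alike): the centre of its square neck, 20 mm wide (y) and high, 11 mm above the underside. Along +x a round flat head, 44 mm wide, 22 mm thick, centred 34 mm from this point; along -x a round shank 18 mm thick, ending at 53 mm. 109 mm long in all, 0.2 to 0.4 kg. z up. May be absent (None from the start).
- fork_a_mid (a point): Gripping point of an aluminium clevis fork lying flat (one of two alike): the centre of its solid block, 28 (x) x 40 (y) x 24 mm high, 12 mm above the underside. Along +x two prongs, 40 mm wide overall, ending at 60 mm; along -x a round shank 18 mm thick, ending at 50 mm. 110 mm long in all, 0.17 to 0.35 kg. z up. May be absent (None from the start).
- fork_b_mid (a point): Gripping point of an aluminium clevis fork lying flat (one of two alike): the centre of its solid block, 28 (x) x 40 (y) x 24 mm high, 12 mm above the underside. Along +x two prongs, 40 mm wide overall, ending at 60 mm; along -x a round shank 18 mm thick, ending at 50 mm. 110 mm long in all, 0.17 to 0.35 kg. z up. May be absent (None from the start).
- spanner: Open-ended steel spanner 130 mm long lying flat among the fittings; origin about its middle, on the bench. A bystander: leave it where it is.
- bumpstop: Black rubber bump-stop ring, 64 mm across, 28 mm high, behind the fittings; origin at the centre of its underside. A bystander: leave it where it is.
- tin: Small aluminium tin, 60 mm across, 75 mm high; origin at the centre of its underside. A bystander: leave it where it is.
Mind the look-alikes: they are no part of the job. Leave any red or yellow look-alike of the part that bears fork_a_mid alone.

How it is judged:
By the outcome, as a careful person would: the job done as asked, in the order asked, and still so for the second after the job is handed in, with the robot touching nothing.
Of eye_a, eye_b, eye_c, fork_a, fork_b only 3 to 5 are there at a start; the rules pass over those that are not, and their reading is None.
At some moment in a run one of eye_a, eye_b, eye_c, fork_a, fork_b may be knocked a few centimetres aside while the robot is not near it.
Once in a run the grip may slacken for a moment while it holds something.
It also fails if it takes over 210 s, if anything falls off the work surface, if the arm or the gripper's body presses on something with over 40 N, if the wrist force passes 120 N, or if a joint passes its speed limit or range.

## Robot

A 6-joint arm with a two-finger parallel gripper is mounted at the origin on the work surface. World frame = base frame: x ahead of the robot, y to its left, z up, the work surface at z = 0. Lengths are in m, angles in degrees, forces in N, time in s.
With the tool pointing down it reaches from about 0.225 to 0.725 m from the base axis. Payload 3.1 kg.
Tool frame: the origin (TCP) lies midway between the tips of the shut fingers; the grasp point (between the pads) lies 19 mm behind it; z points along the fingers, y is the direction in which the jaws open and shut (so a half turn about z gives the same grasp; the last joint's range is limited). The gripper opens to 85 mm and grips with 20 to 120 N. Pads are 22 mm wide; open, the fingers measure 114 mm over their backs; the gripper's body (76 mm by 85 mm) begins 54 mm behind the grasp point. The pads swing forward as they close: fully open they stand 13 mm farther back than shut.
Start: joints at [-80.947, 2.75, 5.684, 92.934, 0, 82.678], TCP at [0.148, -0.504, 0.231] pointing down, gripper open.
Joint ranges: [-166.93, 166.93], [-56.73, 111.36], [-69.38, 81.34], [-121.58, 131.49], [-85.45, 84.26], [-180, 180]. Speed limits (degrees/s): [159.86, 159.86, 180, 180, 180, 180].

## Interface

Orientations are given as [roll, pitch, yaw] about the fixed x, y, z axes, in that order (R = Rz(yaw) Ry(pitch) Rx(roll)).
In Python, from cell import * gives the robot as it stands.
- The arm moves only by the tool move_arm, never from a script. Its argument "moves" is a list of rows, each a list of 7 numbers: the finger opening in mm, from 0 to 85.4, then the shift along the world's x, y, z in units of 25 mm (1.0 is 25 mm), then the turn, a rotation vector about the world's x, y, z in units of 10 degrees (1.0 is 10 degrees). A call has 1 to 10 rows; each row shifts and turns the commanded pose from where the row before left it; what a row does not reach is not made up. A row lasts 1/8 s, in which the tool goes at most 62.5 mm and 10.7 degrees, less where a joint would pass 70% of its speed; a pose out of reach is approached as far as the arm can. A call is refused whole if a number of a shift passes 1 or a number of a turn 1, either way. A call with a gripper value outside its range is refused whole. The fingers move at their own pace and stop on an object; "grip_force" is the grip in N (left out, the last holds). Time passes only in rows, so rows that do not move let the fingers close. It gives the time, the measured TCP pose, the force and the opening at its end, in the units of the state.
- state(): the state, without advancing time (a new reading comes with each control period).
- read_camera(name): name is "scene" or "top" or "wrist"; returns a dict with "frame" (420x560x3 uint8, red, green, blue), "depth" (420x560 float32, m along the optical axis (not along the pixel's ray), 0 where there is no reading), "fovy" (degrees; the focal length in pixels is half the picture's height over the tangent of half this angle, whatever the lens; pixels are square), "cx", "cy" (the principal point, pixels), "k1" (the pictures are not rectified: a ray, as slopes to the right and down, at radius r is drawn at 1 + k1 r^2 times it, then the intrinsics apply), "rvec" (rotation vector, rad) and "tvec" (3), from world to camera coordinates, as OpenCV has them. Camera axes: x right, y down, z forward; pixel columns grow to the right and rows downward; lengths in m; the calibration is good to about 2 mm. A picture is of the moment at which its call begins.
- sign_off(): hands the job in, once; it reports no verdict.
The state is a dict: "clock": time; "joints": joint angles; "joint_vel": joint speeds; "tau": joint torques, N m; "tool_pos": TCP position; "eef_rot": TCP orientation; "ft_force": force on the tool from outside, world axes, zero at the start; "moment": the same for the moment, N m; "finger_gap": finger opening in m.
Only numpy, scipy, OpenCV 4.12 (cv2) and the standard library are available. Lean on these libraries where they do the work, as an engineer would, in place of code of your own. Each camera call takes 0.05 s, during which the arm holds its last target.

## Working session

There is one attempt and no reset: what is moved stays moved. The work goes in short steps, Python scripts to look and compute and a tool call to move; the robot and the scene stay as the last step left them, time stands still between calls to the robot, and variables do not carry over. Pictures are saved under pics/ and viewed, and the job is handed in when it is done.

Besides the shell and the picture viewer there is one more tool, called after ">>>" by a JSON object that holds its "method" and its "body". move_arm: Moves the arm, as the interface text tells. Its arguments: {"type":"object","properties":{"moves":{"type":"array"},"grip_force":{"type":"number"}},"required":["moves"]}

```bash
ls; mkdir -p pics
python3 - <<'E'
from cell import *
import cv2
s=state();print({k:s[k] for k in s if k not in('tau','joint_vel')})
for n in("scene","top","wrist"):
    c=read_camera(n);cv2.imwrite(f"pics/{n}0.png",c["frame"][:,:,::-1]);print(n,c["fovy"],c["cx"],c["cy"],c["k1"],c["rvec"],c["tvec"])
E
```

```text
pics
{'clock': 0.0, 'joints': array([-8.09473111e+01,  2.79366050e+00,  5.58952669e+00,  9.29325069e+01,
        6.36323349e-05,  8.26791861e+01]), 'tool_pos': array([ 0.14790077, -0.50309415,  0.23009193]), 'eef_rot': array([-1.79864481e+02, -1.74745331e-02,  1.63734820e+01]), 'ft_force': array([ 0.59066129, -0.42631916,  0.09629119]), 'moment': array([0.0135147 , 0.00379915, 0.00495219]), 'finger_gap': 0.08520135836977655}
scene 42.284493837717164 279.35062639633463 214.2893479862116 -0.19596278776864146 [ 2.26697245  0.83812077 -0.3048442 ] [-0.46729629 -0.12596115  1.95542809]
top 49.0632099796785 276.21577472483 209.54524390745814 -0.05683735043338304 [ 2.16700483 -2.16407404  0.15581712] [0.06842998 0.5285184  1.23281703]
wrist 60.8017904680029 289.59310357623633 207.57208744808162 0.028094210368596287 [-2.31460229  1.72900462  0.26680351] [-0.5239271  -0.03995246  0.37894419]
```

View pics/top0.png

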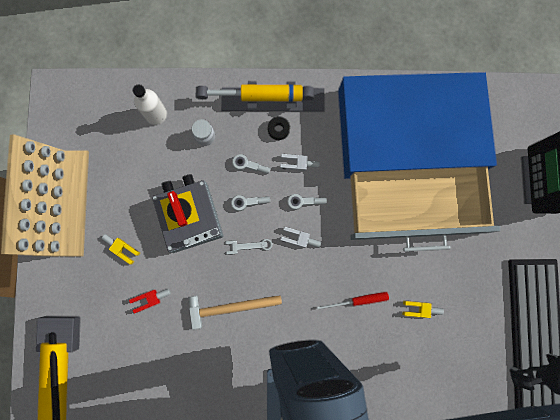

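View pics/scene0.png

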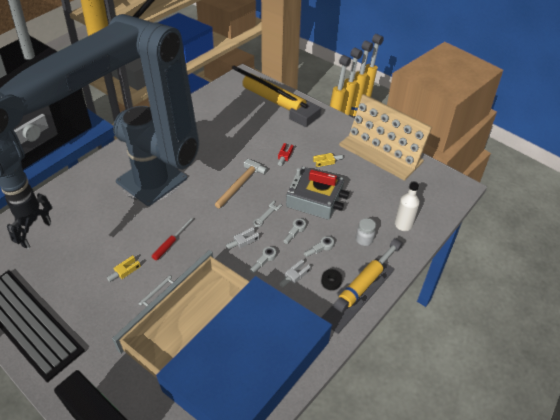

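View pics/wrist0.png

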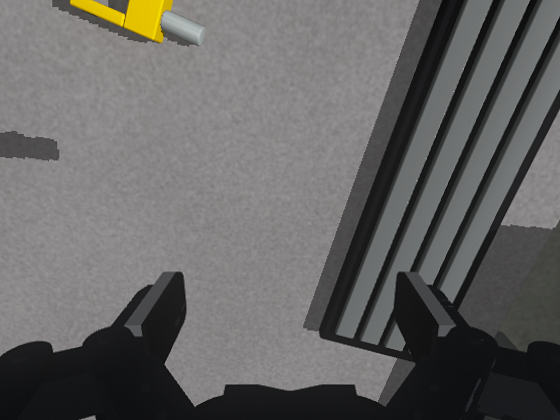

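The top view shows the isolator at (182,213), eyes at (240,162), (240,202) and (298,202), and bare-metal forks at (293,162) and (297,237). The spanner is at (248,246) and the drawer at (420,200). The red fork (147,300) and the yellow forks (120,248) and (420,310) are look-alikes. I'll enlarge the view next.

```bash
cat > h.py <<'E'
from cell import *
import cv2, numpy as np
def K(c):
    f=210/np.tan(np.radians(c["fovy"])/2); return f
def cam(n): return read_camera(n)
def ray(c,u,v):
    f=K(c); d=np.array([(u-c["cx"])/f,(v-c["cy"])/f]); p=d.copy()
    for _ in range(30): p=d/(1+c["k1"]*(p@p))
    R=cv2.Rodrigues(np.array(c["rvec"],float))[0]; t=np.array(c["tvec"],float).ravel()
    o=-R.T@t; return o,R.T@np.array([p[0],p[1],1.0])
def atz(c,u,v,z):
    o,d=ray(c,u,v); return o+d*(z-o[2])/d[2]
def atd(c,u,v):
    o,d=ray(c,u,v); return o+d*float(c["depth"][int(round(v)),int(round(u))])
def proj(c,P):
    R=cv2.Rodrigues(np.array(c["rvec"],float))[0]; q=R@np.array(P)+np.array(c["tvec"],float).ravel()
    p=q[:2]/q[2]; p=p*(1+c["k1"]*(p@p)); return p*K(c)+[c["cx"],c["cy"]]
def crop(c,name,u0,v0,w,h,s):
    im=np.ascontiguousarray(c["frame"][v0:v0+h,u0:u0+w,::-1])
    im=cv2.resize(im,None,fx=s,fy=s,interpolation=cv2.INTER_CUBIC)
    for k in range(0,w,10):
        L=14 if k%50==0 else 5
        cv2.line(im,(k*s,0),(k*s,L),(0,255,255),1)
        if (u0+k)%20==0: cv2.putText(im,str(u0+k),(k*s,24),0,.4,(0,255,255),1)
    for k in range(0,h,10):
        cv2.line(im,(0,k*s),(5,k*s),(0,255,255),1)
        if (v0+k)%20==0: cv2.putText(im,str(v0+k),(6,k*s+4),0,.4,(0,255,255),1)
    cv2.imwrite("pics/"+name,im)
def pc(c):
    # world point image
    f=K(c);H,W=c["depth"].shape
    uv=np.stack(np.meshgrid(np.arange(W),np.arange(H)),-1).astype(float)
    d=(uv-[c["cx"],c["cy"]])/f;p=d.copy()
    for _ in range(20): p=d/(1+c["k1"]*(p**2).sum(-1,keepdims=True))
    q=np.concatenate([p,np.ones((H,W,1))],-1)*c["depth"][...,None]
    R=cv2.Rodrigues(np.array(c["rvec"],float))[0]; t=np.array(c["tvec"],float).ravel()
    return (q-t)@R
E
python3 - <<'E'
from h import *
c=cam("top")
crop(c,"a1.png",140,170,100,90,8)
crop(c,"a2.png",220,140,110,120,5)
P=pc(c)
for u,v in [(240,300),(180,195),(195,238),(420,200),(420,120),(425,250),(240,202),(297,237)]: print(u,v,P[v,u].round(4),c["depth"][v,u])
np.save("P0.npy",P)
E
```

```text
240 300 [ 0.2808  0.1685 -0.0027] 1.2673259
180 195 [0.562  0.3269 0.0718] 1.2255186
195 238 [0.4471 0.284  0.0738] 1.2101065
420 200 [ 0.5585 -0.3369  0.0177] 1.2911311
420 120 [ 0.7664 -0.32    0.0959] 1.2391322
425 250 [ 0.416  -0.3297  0.0642] 1.2271482
240 202 [0.5509 0.1696 0.0196] 1.2789282
297 237 [ 0.4553  0.0101 -0.0029] 1.2922969
```

View pics/a1.png

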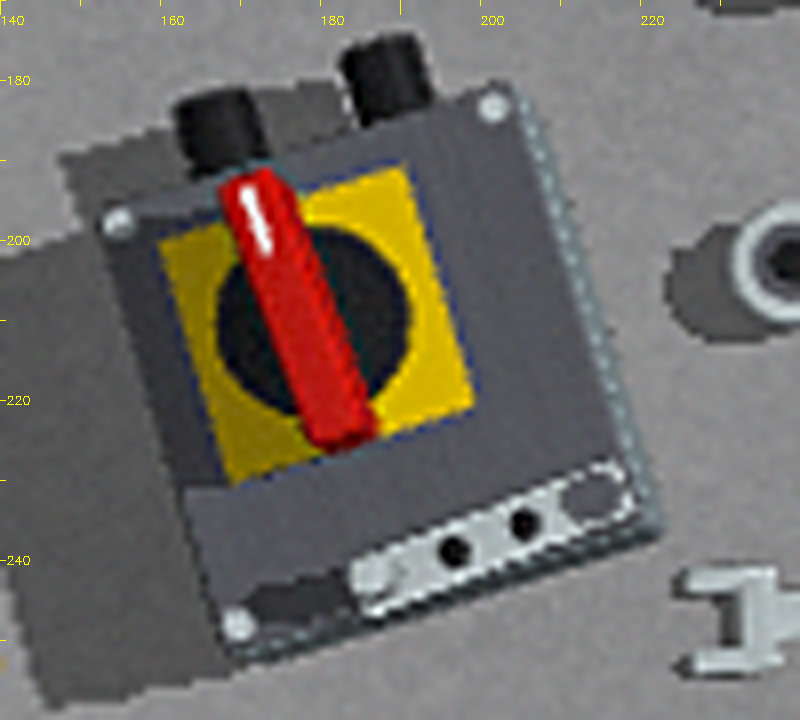

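View pics/a2.png

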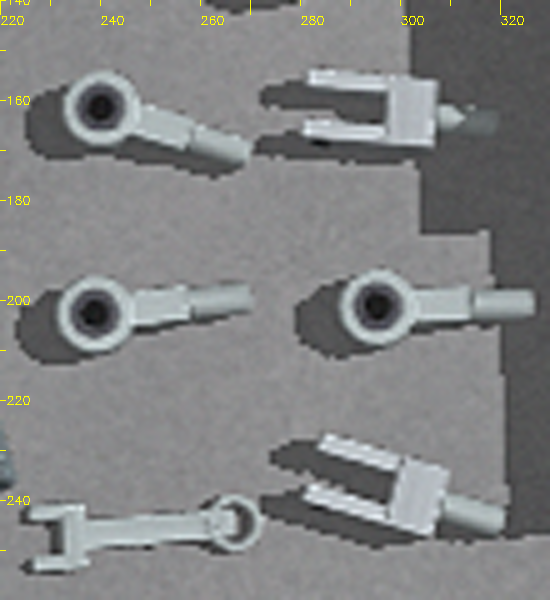

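Run:
```python
from h import *
c=cam("top")
o,_=ray(c,280,210);print("cam",o.round(3))
def L(pts,z,n):
    A=np.array([atz(c,*p,z) for p in pts]); print(n,A[:,:2].round(4).tolist()); return A
co=L([(152,195.5),(203.5,180),(221,234.5),(169.5,250.5)],.07,"face")
print("ctr",co.mean(0).round(4)); 
for i in range(4): e=co[(i+1)%4]-co[i]; print(np.hypot(*e[:2]).round(4),np.degrees(np.arctan2(e[1],e[0])).round(2))
k=L([(179.2,210.2)],.082,"disc")
L([(166.8,210),(191.5,210)],.082,"disc lr")
b=L([(171.7,192),(182.3,224.5)],.118,"bar"); e=b[0]-b[1];print("bar mid",b.mean(0),np.hypot(*e[:2]),np.degrees(np.arctan2(e[1],e[0])))
h=L([(213.5,231.5)],.072,"pivot"); L([(186,241.5)],.105,"post top?")
L([(186,241.5)],.09,"post mid?")
```

```text
cam [0.371 0.093 1.288]
face [[0.5607, 0.4022], [0.6032, 0.2652], [0.4568, 0.216], [0.4142, 0.3511]]
ctr [0.5087 0.3086 0.07  ]
0.1435 -72.79
0.1544 -161.42
0.1417 107.49
0.1552 19.22
disc [[0.5198, 0.3259]]
disc lr [[0.5203, 0.3587], [0.5204, 0.2935]]
bar [[0.5625, 0.3395], [0.4787, 0.3101]]
bar mid [0.52055766 0.32482725 0.118     ] 0.08882510940848709 19.359818768503654
pivot [[0.4645, 0.2357]]
post top? [[0.4361, 0.302]]
post mid? [[0.4369, 0.3046]]
```

>>> {"method": "move_arm", "body": {"moves": [[85, 0.44, 0.97, 0.05, 0, 0, 0.535], [85, 0.44, 0.97, 0.05, 0, 0, 0.535], [85, 0.44, 0.97, 0.05, 0, 0, 0.535], [85, 0.44, 0.97, 0.05, 0, 0, 0.535], [85, 0.44, 0.97, 0.05, 0, 0, 0.535], [85, 0.44, 0.97, 0.05, 0, 0, 0.535], [85, 0.44, 0.97, 0.05, 0, 0, 0.535], [85, 0.44, 0.97, 0.05, 0, 0, 0.535], [85, 0.44, 0.97, 0.05, 0, 0, 0.535], [85, 0.44, 0.97, 0.05, 0, 0, 0.535]]}}

```text
clock: 1.5
tool_pos: [0.2582, -0.2604, 0.2438]
eef_rot: [180.0, 0.0, 70.0]
ft_force: [0.1, 0.1, -0.4]
finger_gap: 0.085
```

>>> {"method": "move_arm", "body": {"moves": [[85, 0.44, 0.97, 0.05, 0, 0, 0.535], [85, 0.44, 0.97, 0.05, 0, 0, 0.535], [85, 0.44, 0.97, 0.05, 0, 0, 0.535], [85, 0.44, 0.97, 0.05, 0, 0, 0.535], [85, 0.44, 0.97, 0.05, 0, 0, 0.535], [85, 0.44, 0.97, 0.05, 0, 0, 0.535], [85, 0.44, 0.97, 0.05, 0, 0, 0.535], [85, 0.44, 0.97, 0.05, 0, 0, 0.535], [85, 0.44, 0.97, 0.05, 0, 0, 0.535], [85, 0.44, 0.97, 0.05, 0, 0, 0.535]]}}

```text
clock: 2.75
tool_pos: [0.3682, -0.0178, 0.2564]
eef_rot: [180.0, 0.0, 123.6]
ft_force: [-0.1, -0.1, -0.2]
finger_gap: 0.0849
```

>>> {"method": "move_arm", "body": {"moves": [[85, 0.44, 0.97, 0, 0, 0, 0.535], [85, 0.44, 0.97, 0, 0, 0, 0.535], [85, 0.44, 0.97, 0, 0, 0, 0.535], [85, 0.44, 0.97, 0, 0, 0, 0.535], [85, 0.44, 0.97, 0, 0, 0, 0.535], [85, 0.44, 0.97, 0, 0, 0, 0.535], [85, 0.44, 0.97, 0, 0, 0, 0.535], [85, 0.44, 0.97, 0, 0, 0, 0.535], [85, 0.44, 0.97, 0, 0, 0, 0.535], [85, 0.44, 0.97, 0, 0, 0, 0.535]]}}

```text
clock: 4.0
tool_pos: [0.4782, 0.2246, 0.2561]
eef_rot: [-180.0, -0.0, 177.1]
ft_force: [0.5, -0.2, 0.7]
finger_gap: 0.0848
```

>>> {"method": "move_arm", "body": {"moves": [[85, 0.44, 0.97, 0, 0, 0, 0.535], [85, 0.44, 0.97, 0, 0, 0, 0.535], [85, 0.44, 0.97, 0, 0, 0, 0.535], [85, 0.44, 0.97, 0, 0, 0, 0.535], [85, 0, 0, 0, 0, 0, 0]]}}

```text
clock: 4.62
tool_pos: [0.522, 0.3219, 0.255]
eef_rot: [-180.0, -0.1, -161.7]
ft_force: [-0.2, -0.2, 0.8]
finger_gap: 0.0849
```

Run:
```python
from h import *
c=cam("wrist");crop(c,"w1.png",0,0,560,420,1)
s=state();print(s["clock"],s["joints"],s["tool_pos"],s["eef_rot"],s["ft_force"])
for P in [(.52,.3255,.118),(.4385,.305,.105)]: print(proj(c,P))
```

```text
4.675 [ 2.53413189e+01  1.69435232e+01  2.45307878e+01  9.76906863e+01
 -2.28791490e-02  7.07670932e+00] [0.5217197  0.32095985 0.25548069] [-1.79964554e+02 -9.98151807e-02 -1.61735401e+02] [-0.59266244  0.00072263 -0.07770469]
[294.41697378 194.78977193]
[302.82562948  85.24910443]
```

View pics/w1.png

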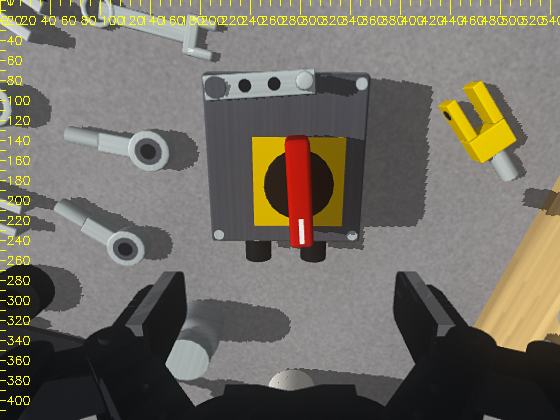

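Run:
```python
from h import *
c=cam("wrist");crop(c,"w2.png",200,60,175,130,4);crop(c,"w3.png",200,130,175,130,4)
for n,u,v,z in [("bar far",300,245,.118),("bar near",297,138,.118),("disc c",298.5,184,.082),("post",305,79,.105),("pivot",215,86,.073),("TL",203,75,.07),("TR",371,71,.07),("BL",212,241,.07),("BR",358,240,.07)]: print(n,atz(c,u,v,z).round(4))
```

```text
bar far [0.56  0.343 0.118]
bar near [0.4763 0.312  0.118 ]
disc c [0.5182 0.3284 0.082 ]
post [0.4334 0.3042 0.105 ]
pivot [0.4613 0.2338 0.073 ]
TL [0.4561 0.2213 0.07  ]
TR [0.4079 0.3564 0.07  ]
BL [0.6023 0.2672 0.07  ]
BR [0.556  0.4034 0.07  ]
```

View pics/w2.png

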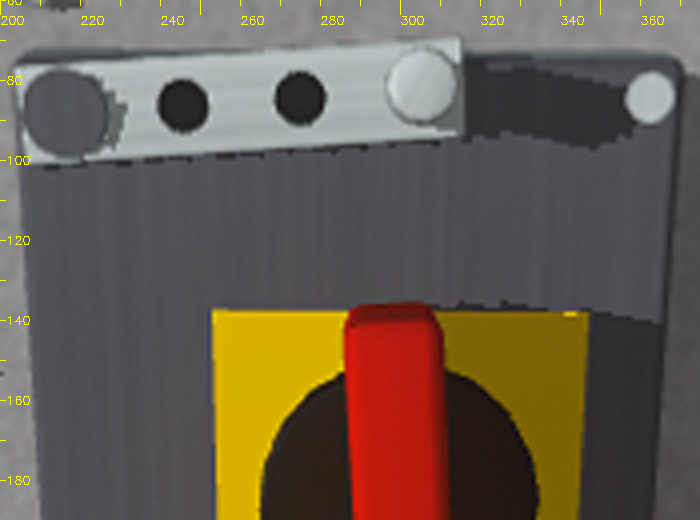

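View pics/w3.png

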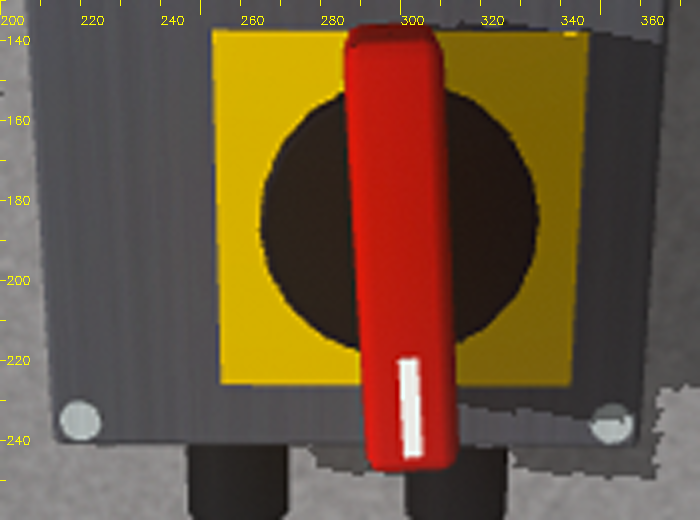

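The wrist view puts the bar between (297,138) and (300,245), the post at (305,79) and the pivot at (215,86). These agree with the top view to about 3 mm. I'll lower onto the handle.

>>> {"method": "move_arm", "body": {"moves": [[60, -0.12, 0.2, -0.95, 0, 0, 0.15], [60, 0, 0, -0.95, 0, 0, 0], [60, 0, 0, -0.95, 0, 0, 0], [60, 0, 0, -0.95, 0, 0, 0], [60, 0, 0, -0.95, 0, 0, 0], [60, 0, 0, -0.95, 0, 0, 0], [60, 0, 0, -0.9, 0, 0, 0], [0, 0, 0, 0, 0, 0, 0], [0, 0, 0, 0, 0, 0, 0], [0, 0, 0, 0, 0, 0, 0]], "grip_force": 25}}

```text
clock: 5.98
tool_pos: [0.5178, 0.3286, 0.0927]
eef_rot: [179.6, 0.0, -160.1]
ft_force: [-2.9, 5.5, -1.8]
finger_gap: 0.0194
```

Run:
```python
from h import *
s=state();print(s["clock"],s["joints"],s["tool_pos"],s["eef_rot"],s["ft_force"],s["moment"],s["finger_gap"])
```

```text
5.975 [25.93795079 16.45503021  5.35382038 78.82099505  0.38651153  6.07407593] [0.51781915 0.3286225  0.09265858] [ 1.79607427e+02  3.64602993e-02 -1.60135988e+02] [-2.91591494  5.50616352 -1.83409694] [1.17648639 0.73891748 0.0220976 ] 0.019420559856083246
```

>>> {"method": "move_arm", "body": {"moves": [[0, -0.06, 0.12, 0, 0, 0, 0], [0, 0, 0, 0, 0, 0, 0.7], [0, 0, 0, 0, 0, 0, 0.9], [0, 0, 0, 0, 0, 0, 0.9], [0, 0, 0, 0, 0, 0, 0.9], [0, 0, 0, 0, 0, 0, 0.9], [0, 0, 0, 0, 0, 0, 0.9], [0, 0, 0, 0, 0, 0, 0.9], [0, 0, 0, 0, 0, 0, 0.9], [0, 0, 0, 0, 0, 0, 0.9]], "grip_force": 40}}

```text
clock: 7.22
tool_pos: [0.5212, 0.3267, 0.0927]
eef_rot: [-179.6, -0.2, -81.1]
ft_force: [6.5, -4.6, -3.4]
finger_gap: 0.0191
```

>>> {"method": "move_arm", "body": {"moves": [[0, 0, 0, 0, 0, 0, 0.6], [0, 0, 0, 0, 0, 0, 0.6], [0, 0, 0, 0, 0, 0, 0]]}}

```text
clock: 7.6
tool_pos: [0.5217, 0.3272, 0.0929]
eef_rot: [-179.6, -0.3, -69.6]
ft_force: [7.4, -1.8, -3.8]
finger_gap: 0.0195
```

Run:
```python
from h import *
s=state();print(s["clock"],s["joints"],s["tool_pos"],s["eef_rot"],s["ft_force"],s["moment"],s["finger_gap"])
c=cam("scene");crop(c,"s1.png",260,140,130,100,6)
```

```text
7.6 [ 26.01290869  16.55444603   5.49693327  78.56353237  -0.29788486
 -84.41484052] [0.52170155 0.32721357 0.09285371] [-179.59384843   -0.25958221  -69.57415595] [ 7.4366105  -1.79147403 -3.83204766] [-0.3460351  -1.23079646 -1.02189248] 0.019515011096498624
```

View pics/s1.png

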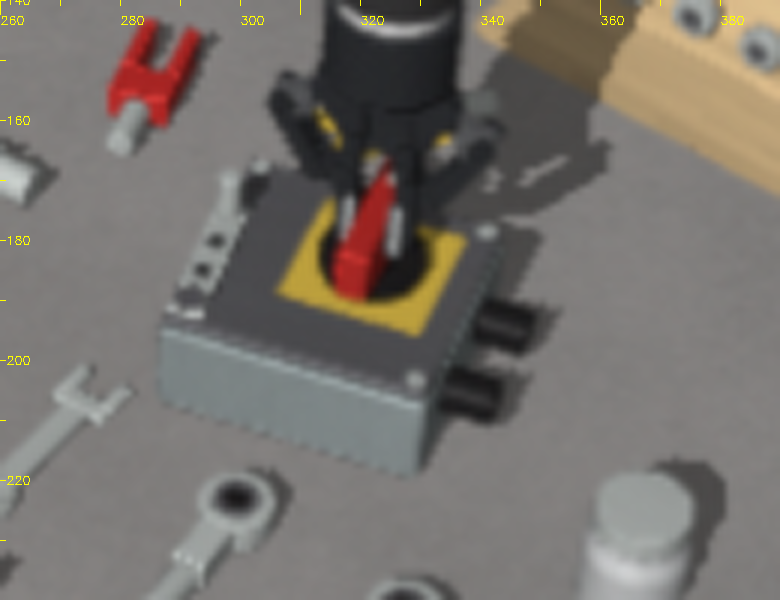

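Moment z of -1.0 N m at yaw -69.6 means the handle is on its stop, and the picture shows the bar across. I'll release and lift.

>>> {"method": "move_arm", "body": {"moves": [[60, 0, 0, 0, 0, 0, -0.15], [60, 0, 0, 0, 0, 0, 0], [60, 0, 0, 0.8, 0, 0, 0], [60, 0, 0, 1, 0, 0, 0], [60, 0, 0, 1, 0, 0, 0], [60, -0.8, -0.2, 1, 0, 0, 0], [60, -0.8, -0.2, 0.2, 0, 0, 0], [60, -0.8, -0.2, 0, 0, 0, 0], [60, -0.8, -0.2, 0, 0, 0, 0], [60, 0, 0, 0, 0, 0, 0]]}}

```text
clock: 8.9
tool_pos: [0.4365, 0.309, 0.1923]
eef_rot: [-179.9, 0.0, -70.6]
ft_force: [0.6, 0.0, -0.0]
finger_gap: 0.0602
```

Run:
```python
from h import *
s=state();print(s["clock"],s["joints"],s["tool_pos"],s["eef_rot"],s["ft_force"],s["moment"],s["finger_gap"])
c=cam("wrist");crop(c,"w4.png",0,0,560,420,1);c=cam("top");crop(c,"t4.png",140,170,100,90,8)
```

```text
8.9 [ 2.81046803e+01  3.82216963e+00  2.36086737e+00  8.84779690e+01
  6.55100525e-03 -8.12490588e+01] [0.43654935 0.30902508 0.19227887] [-1.79940975e+02  1.57139882e-02 -7.06462494e+01] [ 0.62647252  0.01228794 -0.01560305] [ 0.00781445 -0.10289655 -0.01401619] 0.06023449917712535
```

View pics/w4.png

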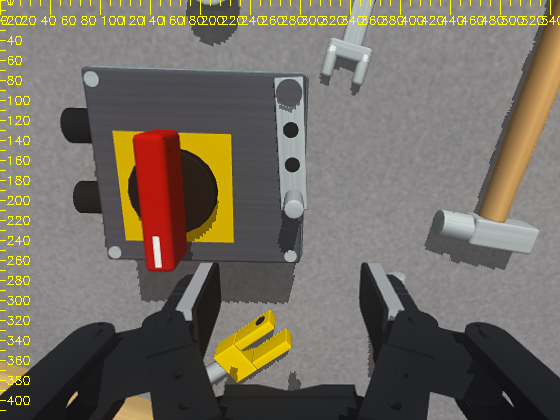

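View pics/t4.png

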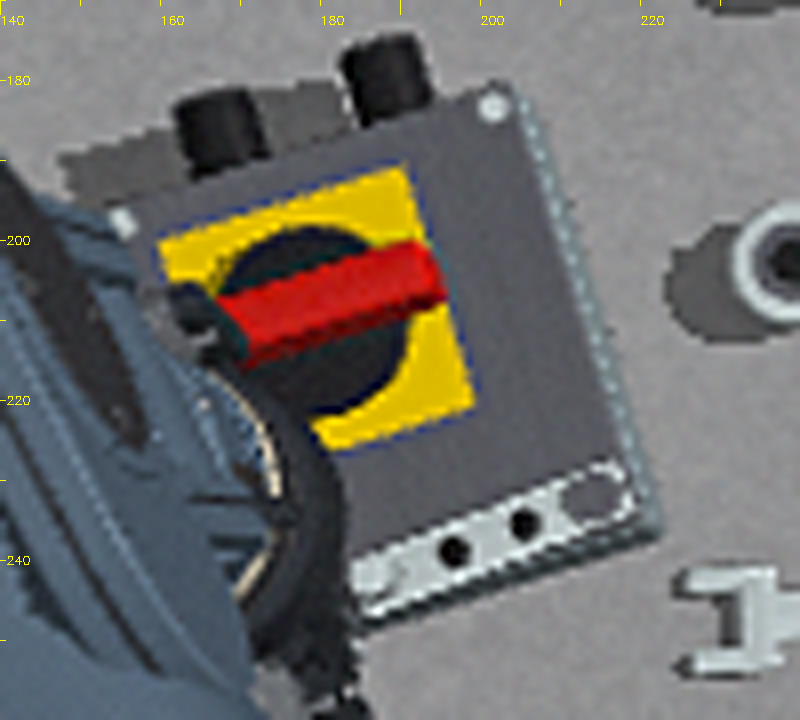

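Run:
```python
from h import *
c=cam("wrist")
for n,u,v,z in [("post",293.5,195,.105),("pivot",289,92,.073),("bar0",156,134,.118),("bar1",164,262,.118)]: print(n,atz(c,u,v,z).round(4))
```

```text
post [0.4393 0.2955 0.105 ]
pivot [0.4637 0.2352 0.073 ]
bar0 [0.5297 0.284  0.118 ]
bar1 [0.5059 0.3639 0.118 ]
```

Run:
```python
from h import *
c=cam("wrist");crop(c,"w5.png",250,60,80,210,3)
o,d=ray(c,280,210);print(o,d)
P=pc(c)
for u,v in [(293,195),(293,200),(293,205),(293,210),(290,92)]: print(P[v,u].round(4))
```

```text
[0.4624471  0.23681697 0.33354673] [-0.07483699  0.29731865 -0.95224229]
[0.4383 0.2992 0.0904]
[0.4384 0.2993 0.1027]
[0.4375 0.3019 0.1053]
[0.4362 0.3055 0.1043]
[0.4632 0.2349 0.0782]
```

View pics/w5.png

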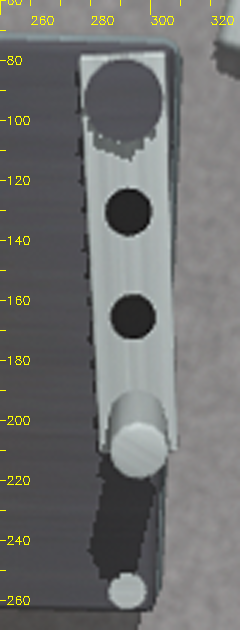

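>>> {"method": "move_arm", "body": {"moves": [[32, 0, -0.17, -0.5, 0, 0, 0], [32, 0, 0, -0.8, 0, 0, 0], [32, 0, 0, -0.8, 0, 0, 0], [32, 0, 0, -0.8, 0, 0, 0], [32, 0, 0, -0.8, 0, 0, 0], [32, 0, 0, -0.7, 0, 0, 0], [32, 0, 0, 0, 0, 0, 0]]}}

```text
clock: 9.98
tool_pos: [0.436, 0.3035, 0.0787]
eef_rot: [179.7, -0.0, -70.7]
ft_force: [0.0, -0.7, 0.1]
finger_gap: 0.0317
```

Run:
```python
from h import *
s=state();print(s["clock"],s["tool_pos"],s["eef_rot"],s["ft_force"],s["finger_gap"])
c=cam("wrist");crop(c,"w6.png",150,150,250,200,3)
import numpy as np
p=np.array([.4637,.235])
prev=None
for a in np.arange(111,206,9.4):
    q=p+.075*np.array([np.cos(np.radians(a)),np.sin(np.radians(a))])
    print(round(a,1),q.round(4), None if prev is None else ((q-prev)/.025).round(2)); prev=q
```

```text
9.975 [0.43600181 0.30353111 0.07873232] [ 1.79729020e+02 -4.21573420e-02 -7.07411781e+01] [ 0.04253424 -0.74247217  0.12033726] 0.031656556479058885
111.0 [0.4368 0.305 ] None
120.4 [0.4257 0.2997] [-0.44 -0.21]
129.8 [0.4157 0.2926] [-0.4  -0.28]
139.2 [0.4069 0.284 ] [-0.35 -0.34]
148.6 [0.3997 0.2741] [-0.29 -0.4 ]
158.0 [0.3942 0.2631] [-0.22 -0.44]
167.4 [0.3905 0.2514] [-0.15 -0.47]
176.8 [0.3888 0.2392] [-0.07 -0.49]
186.2 [0.3891 0.2269] [ 0.01 -0.49]
195.6 [0.3915 0.2148] [ 0.09 -0.48]
205.0 [0.3957 0.2033] [ 0.17 -0.46]
```

View pics/w6.png

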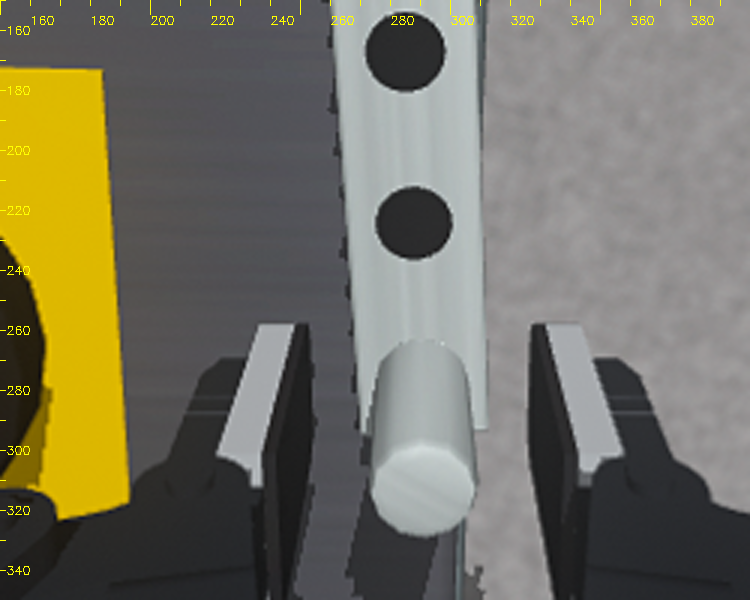

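>>> {"method": "move_arm", "body": {"moves": [[22, 0, 0.05, 0.05, 0, 0, 0], [22, -0.44, -0.21, 0, 0, 0, 0.85], [22, -0.4, -0.28, 0, 0, 0, 0.85], [22, -0.35, -0.34, 0, 0, 0, 0.85], [22, -0.29, -0.4, 0, 0, 0, 0.85], [22, -0.22, -0.44, 0, 0, 0, 0.85], [22, -0.15, -0.47, 0, 0, 0, 0.85], [22, -0.07, -0.49, 0, 0, 0, 0.85], [22, 0.01, -0.49, 0, 0, 0, 0.85]]}}

```text
clock: 11.15
tool_pos: [0.3906, 0.2284, 0.0843]
eef_rot: [-179.9, -0.1, -2.4]
ft_force: [0.6, 0.1, 0.8]
finger_gap: 0.0221
```

>>> {"method": "move_arm", "body": {"moves": [[22, 0.09, -0.48, 0, 0, 0, 0.85], [22, 0.1, -0.3, 0, 0, 0, 0.4], [22, 0, 0, 0, 0, 0, 0]]}}

```text
clock: 11.52
tool_pos: [0.3955, 0.2084, 0.0839]
eef_rot: [-180.0, -0.2, 9.7]
ft_force: [-0.3, 0.5, 0.2]
finger_gap: 0.0217
```

Run:
```python
from h import *
s=state();print(s["clock"],s["joints"],s["tool_pos"],s["eef_rot"],s["ft_force"],s["moment"],s["finger_gap"])
c=cam("scene");crop(c,"s2.png",260,140,130,100,6)
c=cam("wrist");crop(c,"w7.png",0,0,560,420,1)
```

```text
11.525 [ 1.91754133e+01 -8.04738256e+00 -2.15481429e+01  7.63460771e+01
  4.26305617e-04 -1.70501949e+02] [0.39554088 0.20838392 0.08391367] [-1.79974306e+02 -1.50992525e-01  9.67732874e+00] [-0.27739386  0.52671794  0.18424363] [0.01798089 0.009189   0.00374041] 0.021745337949267335
```

View pics/s2.png

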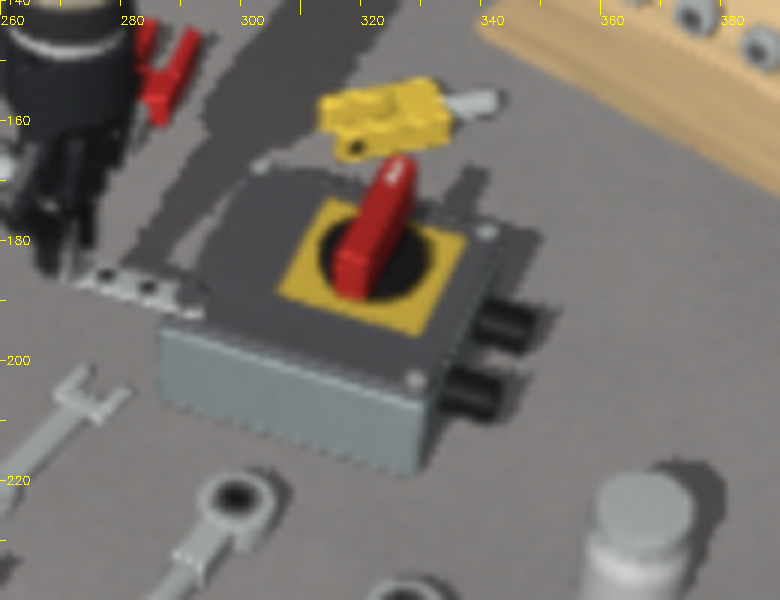

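View pics/w7.png

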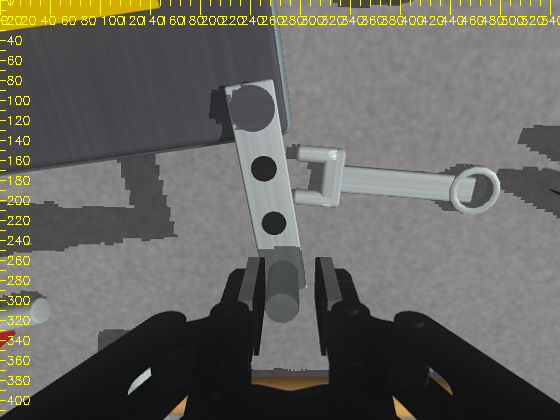

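>>> {"method": "move_arm", "body": {"moves": [[22, 0.08, -0.2, 0, 0, 0, 0], [22, 0.08, -0.15, 0, 0, 0, 0], [22, 0, 0, 0, 0, 0, 0]]}}

```text
clock: 12.0
tool_pos: [0.3959, 0.2062, 0.083]
eef_rot: [-179.0, 0.2, 10.0]
ft_force: [-7.1, 15.6, 2.5]
finger_gap: 0.0222
```

Pushing now meets 17 N, against under 1 N of friction, so the hasp is at its stop. I'll release, lift and check.

>>> {"method": "move_arm", "body": {"moves": [[40, -0.06, 0.2, 0, 0, 0, 0], [40, 0, 0, 0, 0, 0, 0], [40, 0, 0, 0.7, 0, 0, 0], [60, 0, 0, 1, 0, 0, 0], [85, 0, 0, 1, 0, 0, 0], [85, 0, 0, 1, 0, 0, 0], [85, 0, -0.9, 1, 0, 0, -1], [85, 0, -0.9, 1, 0, 0, -1], [85, 0, -0.9, 1, 0, 0, -1], [85, 0, -0.9, 0, 0, 0, -1]]}}

```text
clock: 13.25
tool_pos: [0.3986, 0.1136, 0.2542]
eef_rot: [-179.8, -0.3, -30.6]
ft_force: [0.2, 0.5, 0.3]
finger_gap: 0.0847
```

Run:
```python
from h import *
s=state();print(s["clock"],s["joints"],s["tool_pos"],s["eef_rot"])
c=cam("top");crop(c,"t5.png",140,170,100,90,8);cv2.imwrite("pics/t5f.png",c["frame"][:,:,::-1])
```

```text
13.25 [ 6.63758526e+00 -1.36476223e+01 -6.88925708e+00  9.63686112e+01
 -3.26902281e-02 -1.42768504e+02] [0.39858807 0.11355354 0.25418954] [-179.79020959   -0.33009892  -30.59462606]
```

View pics/t5.png

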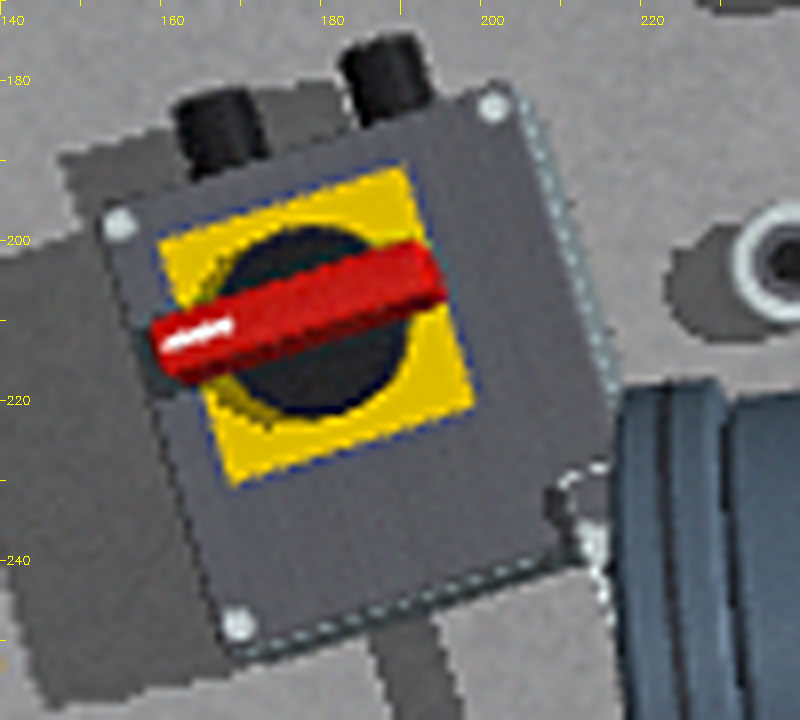

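View pics/t5f.png

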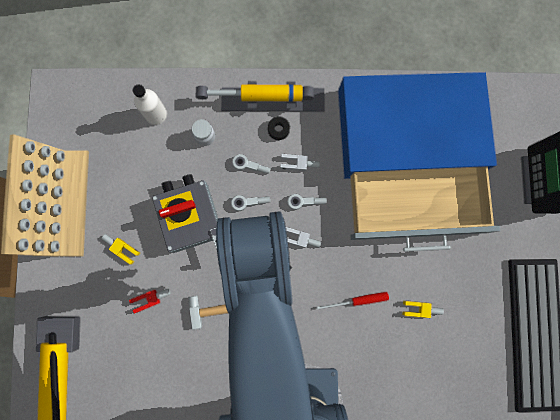

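Run:
```python
from h import *
c=cam("top")
def T(n,pts,z):
    A=np.array([atz(c,*p,z) for p in pts])[:,:2];print(n,A.round(4).tolist());return A
def ang(a,b): return np.degrees(np.arctan2(b[1]-a[1],b[0]-a[0])).round(1)
for n,h,s,m in [("e1",(240.5,161.5),(269,169),(252,165)),("e2",(238.5,202.5),(269.5,199.5),(251.5,201.5)),("e3",(295.5,201.5),(327,200.5),(308,201))]:
    H=T(n,[h],.022)[0];S=T("",[s],.012)[0];M=T("",[m],.021)[0];print(ang(S,H),np.hypot(*(H-S))+.022, (H+ .034*(S-H)/np.hypot(*(S-H))).round(4))
for n,b,tip in [("f1",(301.5,162),(281,160.5)),("f2",(303.5,239),(283,232.5))]:
    B=T(n,[b],.024)[0];Q=T("",[tip],.02)[0];print(ang(B,Q),np.hypot(*(B-Q)))
# drawer
T("handle",[(405,247),(450,242)],.062)
T("drawer front bar mid",[(427,246)],.062)
T("unit top",[(344,77),(487,73),(495,164),(345,177)],.1)
T("front top",[(356,233),(498,229)],.0875)
T("floor",[(358,231),(490,226)],.078)
crop(c,"t6.png",335,150,170,110,4)
```

```text
e1 [[0.6655, 0.1693]]
 [[0.6464, 0.0892]]
 [[0.6558, 0.137]]
76.6 0.10432917313336224 [0.6576 0.1362]
e2 [[0.5492, 0.1736]]
 [[0.5593, 0.0876]]
 [[0.5522, 0.1376]]
96.7 0.10863203618089298 [0.5531 0.1399]
e3 [[0.5524, 0.0153]]
 [[0.557, -0.0739]]
 [[0.5541, -0.0196]]
92.9 0.11135257867488335 [ 0.5542 -0.0186]
f1 [[0.6643, -0.002]]
 [[0.6693, 0.0555]]
85.1 0.057715616783131495
f2 [[0.448, -0.0061]]
 [[0.4662, 0.0502]]
72.1 0.05910020683778368
handle [[0.4242, -0.2761], [0.4375, -0.4002]]
drawer front bar mid [[0.4268, -0.3364]]
unit top [[0.8843, -0.1142], [0.9037, -0.5152], [0.6452, -0.5197], [0.6069, -0.111]]
front top [[0.46, -0.1394], [0.4705, -0.5234]]
floor [[0.466, -0.1466], [0.4795, -0.5064]]
```

View pics/t6.png

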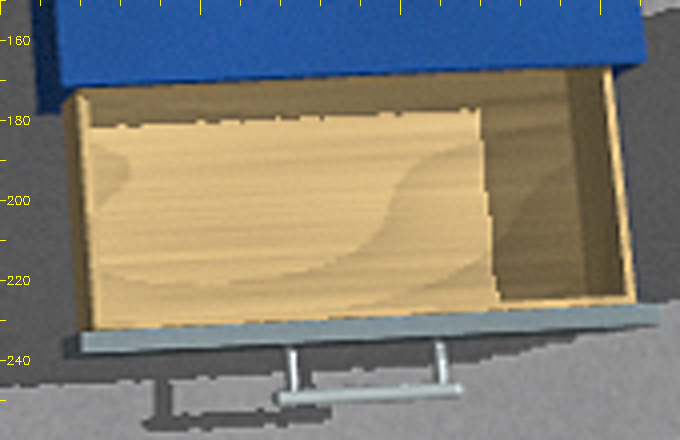

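Run:
```python
from h import *
c=cam("top")
def T(n,pts,z):
    A=np.array([atz(c,*p,z) for p in pts])[:,:2];d=A[1]-A[0];print(n,A.round(4).tolist(),"len",np.hypot(*d).round(4),"yaw",(np.degrees(np.arctan2(d[1],d[0]))+90).round(2),"mid",A.mean(0).round(4));return A
T("handle",[(404.5,249),(450,247.3)],.066)
T("front outer",[(355.5,238),(499.5,230)],.0875)
T("inner front at wall top",[(358,232),(494,224.5)],.078)
T("unit top front",[(350.5,172),(496,165.8)],.1)
T("inner left wall top",[(357.5,231.5),(354.5,174.5)],.078)
T("inner right wall top",[(493,224.5),(486,168)],.078)
```

```text
handle [[0.4187, -0.2734], [0.423, -0.398]] len 0.1246 yaw 1.97 mid [ 0.4209 -0.3357]
front outer [[0.4468, -0.1378], [0.4679, -0.5274]] len 0.3902 yaw 3.09 mid [ 0.4573 -0.3326]
inner front at wall top [[0.4633, -0.1466], [0.4835, -0.5178]] len 0.3718 yaw 3.11 mid [ 0.4734 -0.3322]
unit top front [[0.6204, -0.1258], [0.6403, -0.5221]] len 0.3968 yaw 2.87 mid [ 0.6303 -0.324 ]
inner left wall top [[0.4647, -0.1453], [0.6182, -0.1406]] len 0.1537 yaw 91.76 mid [ 0.5414 -0.1429]
inner right wall top [[0.4835, -0.515], [0.6388, -0.5047]] len 0.1557 yaw 93.8 mid [ 0.5612 -0.5099]
```

The handle is off and the hasp is out. The plan is to pick the forks first and place them in two of five drawer slots. I'll hover over the near fork, at about (0.448,-0.006).

>>> {"method": "move_arm", "body": {"moves": [[85, 0.25, -0.6, -0.25, 0, 0, -0.97], [85, 0.25, -0.6, -0.25, 0, 0, -0.97], [85, 0.25, -0.6, -0.25, 0, 0, -0.97], [85, 0.25, -0.6, -0.25, 0, 0, -0.97], [85, 0.25, -0.6, -0.25, 0, 0, -0.97], [85, 0.25, -0.6, -0.25, 0, 0, -0.97], [85, 0.25, -0.6, -0.25, 0, 0, -0.97], [85, 0.25, -0.6, -0.25, 0, 0, -0.97], [85, 0, 0, 0, 0, 0, 0]]}}

```text
clock: 14.52
tool_pos: [0.4468, -0.0054, 0.1994]
eef_rot: [179.9, 0.0, -107.7]
ft_force: [-0.4, 0.3, 0.1]
finger_gap: 0.0849
```

Run:
```python
from h import *
s=state();print(s["clock"],s["joints"],s["tool_pos"],s["eef_rot"])
c=cam("wrist");crop(c,"w8.png",0,0,560,420,1)
c=cam("top");crop(c,"t8.png",140,130,200,130,4)
```

```text
14.525 [-9.31320536e+00 -9.10688994e+00 -9.29855868e+00  8.99086037e+01
  1.59351435e-02 -8.16355654e+01] [ 0.44677966 -0.00538622  0.19942027] [ 1.79898476e+02  1.17909343e-03 -1.07677655e+02]
```

View pics/w8.png

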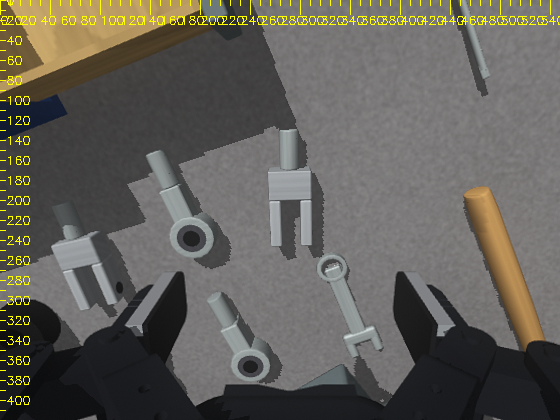

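View pics/t8.png

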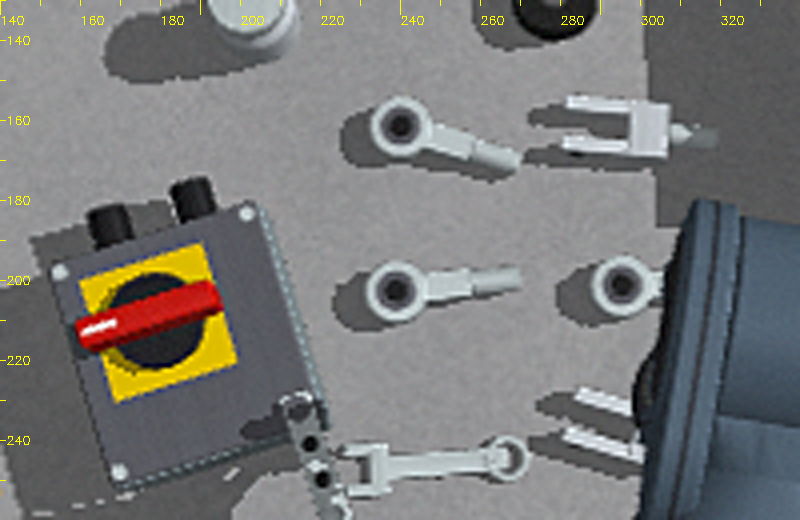

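Run:
```python
from h import *
c=cam("wrist")
def ang(a,b): return np.degrees(np.arctan2(b[1]-a[1],b[0]-a[0])).round(1)
B=atz(c,289.5,184,.024);Q=atz(c,291.5,245,.02);print("f2",B,ang(B,Q),np.hypot(*(B-Q)[:2]))
B=atz(c,80,250,.024);Q=atz(c,98,303,.02);print("f1",B,ang(B,Q),np.hypot(*(B-Q)[:2]))
H=atz(c,191,238,.022);S=atz(c,155,153,.013);print("e3",H,ang(S,H),H+(S-H)/np.linalg.norm(S-H)*.034,np.hypot(*(H-S)[:2]))
H=atz(c,250,366,.022);S=atz(c,213,295,.013);print("e2",H,ang(S,H),H+(S-H)/np.linalg.norm(S-H)*.034,np.hypot(*(H-S)[:2]))
```

```text
f2 [ 0.44617585 -0.00415369  0.024     ] 74.3 0.06205133106499749
f1 [ 0.65690513 -0.00251013  0.024     ] 77.8 0.06071930355339916
e3 [0.55255319 0.01862666 0.022     ] 92.1 [ 0.5537634  -0.01516295  0.01842259] 0.08506184657514226
e2 [0.54788888 0.17616658 0.022     ] 96.8 [0.55191957 0.14257892 0.01859077] 0.08930385106175834
```

The wrist and top views agree within 2 mm for the plain aluminium fork at (289,184), which is grey, not red or yellow. I'll grasp it.

>>> {"method": "move_arm", "body": {"moves": [[85, 0, 0, -1, 0, 0, 0], [85, 0, 0, -1, 0, 0, 0], [85, 0, 0, -1, 0, 0, 0], [85, 0, 0, -1, 0, 0, 0], [85, 0, 0, -1, 0, 0, 0], [85, 0, 0, -1, 0, 0, 0], [75, 0, 0, -1, 0, 0, 0], [75, 0, 0, -0.75, 0, 0, 0], [75, 0, 0, 0, 0, 0, 0]], "grip_force": 60}}

```text
clock: 15.8
tool_pos: [0.4453, -0.0045, 0.0051]
eef_rot: [179.8, -0.0, -107.7]
ft_force: [0.6, 0.9, 0.2]
finger_gap: 0.0748
```

>>> {"method": "move_arm", "body": {"moves": [[0, 0, 0, 0, 0, 0, 0], [0, 0, 0, 0, 0, 0, 0], [0, 0, 0, 0, 0, 0, 0], [0, 0, 0, 0, 0, 0, 0]]}}

```text
clock: 16.3
tool_pos: [0.4484, -0.0055, 0.0082]
eef_rot: [-179.8, 0.0, -107.8]
ft_force: [-2.1, 0.3, 6.9]
finger_gap: 0.0386
```

>>> {"method": "move_arm", "body": {"moves": [[0, 0, 0, 0.5, 0, 0, 0], [0, 0, 0, 1, 0, 0, 0], [0, 0, 0, 1, 0, 0, 0], [0, 0, 0, 1, 0, 0, 0], [0, 0.4, -1, 1, 0, 0, -0.7], [0, 0.4, -1, 0.7, 0, 0, -0.7], [0, 0.4, -1, 0.4, 0, 0, -0.7], [0, 0.4, -1, 0, 0, 0, -0.7], [0, 0.4, -1, 0, 0, 0, -0.7], [0, 0.4, -1, 0, 0, 0, -0.7]]}}

```text
clock: 17.55
tool_pos: [0.5066, -0.1561, 0.1458]
eef_rot: [179.9, -0.1, -150.1]
ft_force: [0.6, -1.0, -2.7]
finger_gap: 0.0386
```

>>> {"method": "move_arm", "body": {"moves": [[0, 0.4, -1, 0, 0, 0, -0.7], [0, 0.4, -1, 0, 0, 0, -0.7], [0, 0.4, -1, 0, 0, 0, -0.7], [0, 0, -1, 0, 0, 0, -0.63], [0, 0, -0.24, 0, 0, 0, 0], [0, 0, 0, 0, 0, 0, 0]]}}

```text
clock: 18.3
tool_pos: [0.5365, -0.2611, 0.1458]
eef_rot: [179.9, -0.1, -177.1]
ft_force: [-0.1, -0.6, -3.7]
finger_gap: 0.0387
```

Run:
```python
from h import *
s=state();print(s["clock"],s["joints"],s["tool_pos"],s["eef_rot"],s["finger_gap"],s["ft_force"])
c=cam("wrist");crop(c,"w9.png",0,0,560,420,1)
```

```text
18.3 [-3.24041898e+01  1.33918773e+01  7.74926760e+00  8.44594128e+01
  3.17433367e-02 -3.53248711e+01] [ 0.53648087 -0.26107095  0.14578789] [ 1.79915110e+02 -6.48844602e-02 -1.77079299e+02] 0.038667397929402623 [-0.05207157 -0.60412786 -3.67645148]
```

View pics/w9.png

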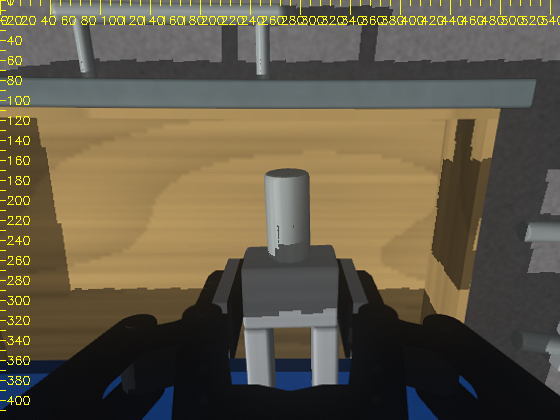

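>>> {"method": "move_arm", "body": {"moves": [[0, 0, 0, -0.9, 0, 0, 0], [0, 0, 0, -0.9, 0, 0, 0], [0, 0, 0, -0.9, 0, 0, 0], [0, 0, 0, -0.9, 0, 0, 0], [0, 0, 0, -0.9, 0, 0, 0], [0, 0, 0, 0, 0, 0, 0], [54, 0, 0, 0, 0, 0, 0], [54, 0, 0, 0, 0, 0, 0], [54, 0, 0, 0, 0, 0, 0]]}}

```text
clock: 19.48
tool_pos: [0.538, -0.262, 0.0355]
eef_rot: [-179.9, 0.1, -177.1]
ft_force: [0.8, 0.0, -0.1]
finger_gap: 0.054
```

>>> {"method": "move_arm", "body": {"moves": [[54, 0, 0, 0.8, 0, 0, 0], [54, 0, 0, 1, 0, 0, 0], [54, 0, 0, 1, 0, 0, 0], [60, 0, 0, 1, 0, 0, 0], [85, 0, 0, 1, 0, 0, 0], [85, 0, 1, 1, 0, 0, 0], [85, 0, 1, 0.5, 0, 0, 0.5], [85, 0.4, 1, 0, 0, 0, 1], [85, 0.4, 1, 0, 0, 0, 1], [85, 0.4, 1, 0, 0, 0, 1]]}}

```text
clock: 20.72
tool_pos: [0.5675, -0.1358, 0.1922]
eef_rot: [-179.9, 0.0, -141.8]
ft_force: [0.0, -0.0, 0.3]
finger_gap: 0.0848
```

Run:
```python
from h import *
s=state();print(s["clock"],s["joints"],s["tool_pos"],s["eef_rot"],s["finger_gap"],s["ft_force"])
c=cam("wrist");crop(c,"w10.png",0,0,560,420,1)
c=cam("scene");crop(c,"s10.png",100,190,300,200,2)
c=cam("top");cv2.imwrite("pics/t10.png",c["frame"][:,:,::-1])
```

```text
20.725 [-2.00438708e+01  1.11242029e+01  1.03832541e+01  8.91780456e+01
  3.66954849e-03 -5.82388950e+01] [ 0.56750029 -0.13581059  0.19218662] [-1.79933057e+02  4.57596438e-02 -1.41804946e+02] 0.0847685974550524 [ 0.0151967  -0.02779041  0.26086908]
```

View pics/w10.png

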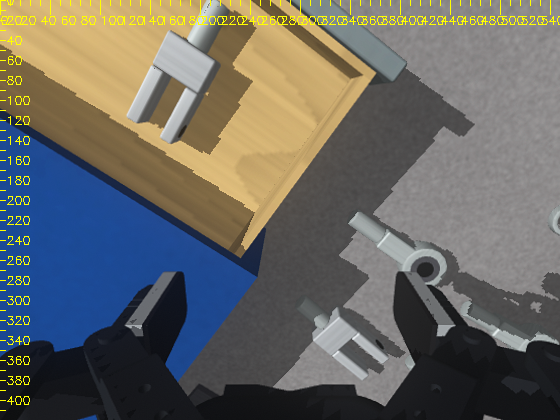

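View pics/t10.png

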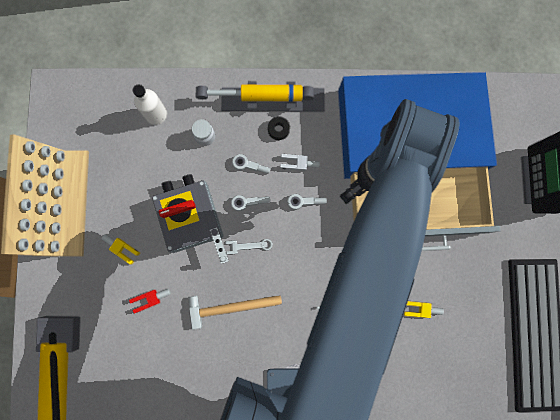

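View pics/s10.png

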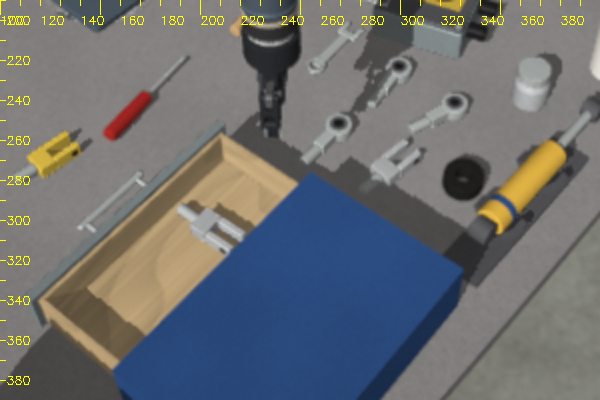

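The fork lies in the drawer and everything else is where it was. Next is the far fork.

>>> {"method": "move_arm", "body": {"moves": [[85, 0.62, 0.89, 0, 0, 0, 0.75], [85, 0.62, 0.89, 0, 0, 0, 0.75], [85, 0.62, 0.89, 0, 0, 0, 0.75], [85, 0.62, 0.89, 0, 0, 0, 0.75], [85, 0.62, 0.89, 0, 0, 0, 0.75], [85, 0.62, 0.89, 0, 0, 0, 0.75], [85, 0, 0, 0, 0, 0, 0]]}}

```text
clock: 21.75
tool_pos: [0.6606, -0.0026, 0.1911]
eef_rot: [-180.0, -0.0, -97.2]
ft_force: [-0.6, -0.8, 0.0]
finger_gap: 0.0849
```

Run:
```python
from h import *
s=state();print(s["clock"],s["joints"],s["tool_pos"],s["eef_rot"],s["finger_gap"],s["ft_force"])
c=cam("wrist");crop(c,"w11.png",0,0,560,420,1)
```

```text
21.75 [-6.03404626e+00  2.34200026e+01  2.53614178e+01  9.19369965e+01
 -1.25895029e-02 -8.88670572e+01] [ 0.66059916 -0.00262562  0.19106822] [-1.79995333e+02 -1.24996761e-02 -9.71669900e+01] 0.08491609647116856 [-0.59477272 -0.84892839  0.02464205]
```

View pics/w11.png

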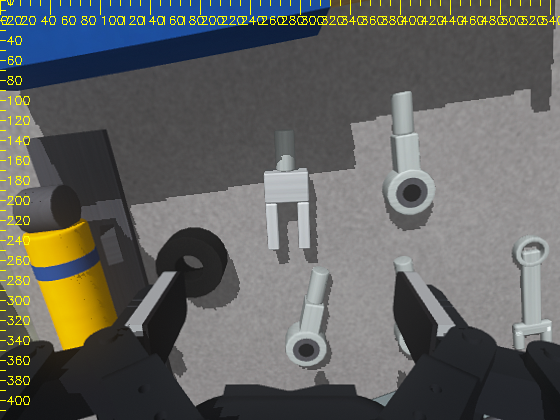

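Run:
```python
from h import *
c=cam("wrist")
def ang(a,b): return np.degrees(np.arctan2(b[1]-a[1],b[0]-a[0])).round(1)
B=atz(c,286.5,187,.024);Q=atz(c,288,248,.02);print("f1",B,ang(B,Q),np.hypot(*(B-Q)[:2]))
print("bump",atz(c,192,262,.028))
H=atz(c,411,192,.022);S=atz(c,401,95,.015);print("e3",H,ang(S,H),H+(S-H)/np.linalg.norm(S-H)*.034,np.hypot(*(H-S)[:2]))
H=atz(c,306,349,.022);S=atz(c,321,269,.015);print("e1",H,ang(S,H),H+(S-H)/np.linalg.norm(S-H)*.034,np.hypot(*(H-S)[:2]))
```

```text
f1 [ 0.66209643 -0.00291779  0.024     ] 84.0 0.060640071017371476
bump [0.75878505 0.05667585 0.028     ]
e3 [0.55210486 0.01614723 0.022     ] 92.9 [ 0.55383477 -0.01769123  0.0191775 ] 0.0840314509611896
e1 [0.66413051 0.17112153 0.022     ] 73.8 [0.65468212 0.13857019 0.01932835] 0.08880792491401489
```

>>> {"method": "move_arm", "body": {"moves": [[75, 0.06, 0, -1, 0, 0, 0.12], [75, 0, 0, -1, 0, 0, 0], [75, 0, 0, -1, 0, 0, 0], [75, 0, 0, -1, 0, 0, 0], [75, 0, 0, -1, 0, 0, 0], [75, 0, 0, -1, 0, 0, 0], [75, 0, 0, -1, 0, 0, 0], [75, 0, 0, -0.36, 0, 0, 0], [75, 0, 0, 0, 0, 0, 0]]}}

```text
clock: 22.98
tool_pos: [0.6608, -0.0038, 0.007]
eef_rot: [179.9, -0.0, -96.0]
ft_force: [-0.3, 0.4, -0.1]
finger_gap: 0.0752
```

>>> {"method": "move_arm", "body": {"moves": [[0, 0, 0, 0, 0, 0, 0], [0, 0, 0, 0, 0, 0, 0], [0, 0, 0, 0, 0, 0, 0], [0, 0, 0, 0.1, 0, 0, 0]]}}

```text
clock: 23.48
tool_pos: [0.6613, -0.0029, 0.0097]
eef_rot: [180.0, -0.0, -95.9]
ft_force: [0.1, 0.8, -2.4]
finger_gap: 0.0387
```

>>> {"method": "move_arm", "body": {"moves": [[0, 0, 0, 0.5, 0, 0, 0], [0, 0, 0, 1, 0, 0, 0], [0, 0, 0, 1, 0, 0, 0], [0, 0, 0, 1, 0, 0, 0], [0, -0.5, -0.5, 1, 0, 0, -0.5], [0, -0.6, -1, 1, 0, 0, -0.6], [0, -0.6, -1, 0.5, 0, 0, -0.6], [0, -0.6, -1, 0, 0, 0, -0.6], [0, -0.6, -1, 0, 0, 0, -0.6], [0, -0.6, -1, 0, 0, 0, -0.6]]}}

```text
clock: 24.72
tool_pos: [0.5731, -0.141, 0.1599]
eef_rot: [180.0, -0.0, -131.1]
ft_force: [-0.8, -1.0, -2.7]
finger_gap: 0.0384
```

>>> {"method": "move_arm", "body": {"moves": [[0, -0.6, -1, 0, 0, 0, -0.6], [0, -0.6, -1, 0, 0, 0, -0.6], [0, 0, -1, 0, 0, 0, -0.6], [0, 0, -1, 0, 0, 0, -0.6], [0, 0, -1, 0, 0, 0, -0.6], [0, 0, -1, 0, 0, 0, -0.6], [0, 0, -1, 0, 0, 0, -0.6], [0, 0, -1, 0, 0, 0, -0.6], [0, 0, -1, 0, 0, 0, -0.4], [0, 0, -0.6, 0, 0, 0, 0]]}}

```text
clock: 25.98
tool_pos: [0.5435, -0.3813, 0.1595]
eef_rot: [180.0, -0.1, 177.1]
ft_force: [0.4, 1.1, -2.7]
finger_gap: 0.0381
```

Run:
```python
from h import *
s=state();print(s["clock"],s["joints"],s["tool_pos"],s["eef_rot"],s["finger_gap"],s["ft_force"])
c=cam("wrist");crop(c,"w12.png",0,0,560,420,1)
```

```text
25.975 [-4.08327123e+01  2.38009653e+01  2.22667075e+01  8.85310802e+01
 -3.21294608e-03 -3.79068283e+01] [ 0.54350806 -0.38128939  0.15947663] [ 1.79962393e+02 -5.35263273e-02  1.77074135e+02] 0.0380675548906917 [ 0.40672802  1.12878115 -2.71687198]
```

View pics/w12.png

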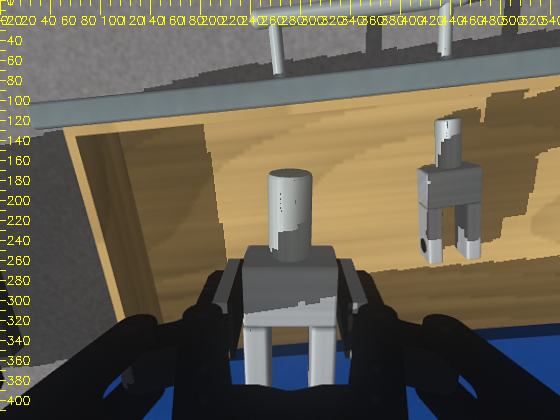

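>>> {"method": "move_arm", "body": {"moves": [[0, 0, 0, -0.9, 0, 0, 0.6], [0, 0, 0, -1, 0, 0, 0], [0, 0, 0, -1, 0, 0, 0], [0, 0, 0, -1, 0, 0, 0], [0, 0, 0, -1, 0, 0, 0], [0, 0, 0, 0, 0, 0, 0], [54, 0, 0, 0, 0, 0, 0], [54, 0, 0, 0, 0, 0, 0], [54, 0, 0, 0, 0, 0, 0], [54, 0, 0, 0.8, 0, 0, 0]]}}

```text
clock: 27.28
tool_pos: [0.543, -0.3796, 0.0566]
eef_rot: [179.9, -0.1, -176.9]
ft_force: [-0.4, 0.1, 0.6]
finger_gap: 0.0539
```

>>> {"method": "move_arm", "body": {"moves": [[54, 0, 0, 1, 0, 0, 0], [54, 0, 0, 1, 0, 0, 0], [54, 0, 0, 1, 0, 0, 0], [85, 0, 1, 1, 0, 0, 0.7], [85, 0, 1, 1, 0, 0, 0.7], [85, 0, 1, 0.5, 0, 0, 0.7], [85, 0, 1, 0, 0, 0, 0.7], [85, 0, 1, 0, 0, 0, 0.7], [85, 0, 1, 0, 0, 0, 0.7], [85, 0, 1, 0, 0, 0, 0.7]]}}

```text
clock: 28.52
tool_pos: [0.5444, -0.2049, 0.1971]
eef_rot: [-179.8, 0.0, -127.7]
ft_force: [0.3, -0.5, -0.7]
finger_gap: 0.0848
```

Run:
```python
from h import *
s=state();print(s["clock"],s["joints"],s["tool_pos"],s["eef_rot"],s["finger_gap"],s["ft_force"])
c=cam("top");crop(c,"t13.png",180,130,320,130,2)
c=cam("wrist");crop(c,"w13.png",0,0,560,420,1)
```

```text
28.525 [-2.72317753e+01  1.07716016e+01  1.05367274e+01  8.96037155e+01
  4.06786153e-03 -7.95338814e+01] [ 0.54435443 -0.20487742  0.19709403] [-1.79842014e+02  3.33209747e-02 -1.27697842e+02] 0.08483903408048551 [ 0.27272711 -0.47684544 -0.70486954]
```

View pics/t13.png

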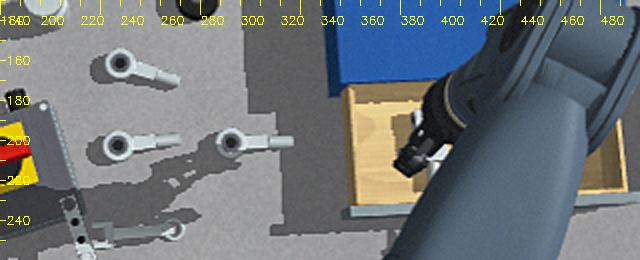

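View pics/w13.png

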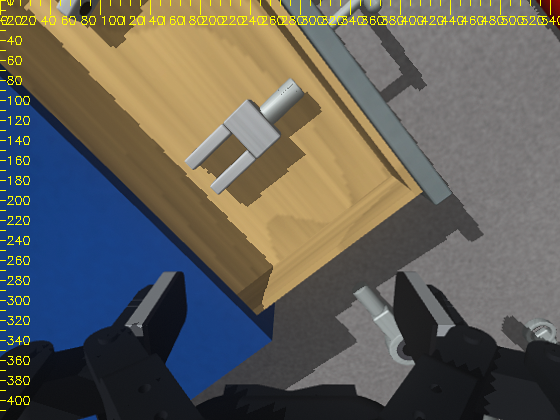

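Both forks are in and the eyes haven't moved. Next is the eye at pixel (298,201).

>>> {"method": "move_arm", "body": {"moves": [[80, 0.05, 0.94, 0, 0, 0, 0.5], [80, 0.05, 0.94, 0, 0, 0, 0.5], [80, 0.05, 0.94, 0, 0, 0, 0.5], [80, 0.05, 0.94, 0, 0, 0, 0.5], [80, 0.05, 0.94, 0, 0, 0, 0.5], [80, 0.05, 0.94, 0, 0, 0, 0.5], [80, 0.05, 0.94, 0, 0, 0, 0.5], [80, 0.05, 0.94, 0, 0, 0, 0.5], [80, 0, 0, 0, 0, 0, 0]]}}

```text
clock: 29.75
tool_pos: [0.5546, -0.017, 0.1962]
eef_rot: [-179.9, -0.0, -87.9]
ft_force: [0.1, -0.8, -0.2]
finger_gap: 0.0802
```

Run:
```python
from h import *
s=state();print(s["clock"],s["joints"],s["tool_pos"],s["eef_rot"],s["finger_gap"],s["ft_force"])
c=cam("wrist");crop(c,"w14.png",0,0,560,420,1)
```

```text
29.75 [-8.66775820e+00  6.76615015e+00  5.96264925e+00  8.90770652e+01
 -1.94751956e-02 -1.00752246e+02] [ 0.55458643 -0.0169798   0.196228  ] [-1.79886296e+02 -4.14151145e-02 -8.79155732e+01] 0.08019171908927764 [ 0.05953585 -0.81259116 -0.15172323]
```

View pics/w14.png

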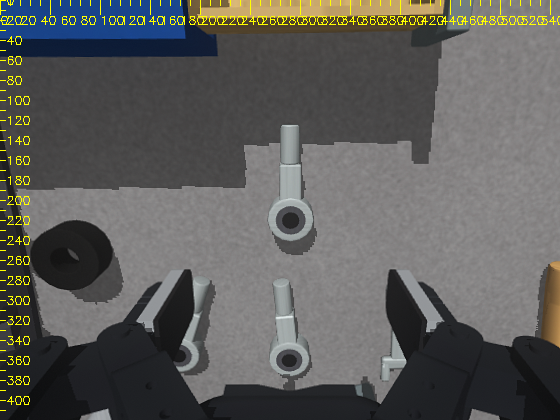

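Run:
```python
from h import *
c=cam("wrist")
def ang(a,b): return np.degrees(np.arctan2(b[1]-a[1],b[0]-a[0])).round(1)
H=atz(c,290.5,220,.022);S=atz(c,290,127,.015);print("e3",H,ang(S,H),H+(S-H)/np.linalg.norm(S-H)*.034,np.hypot(*(H-S)[:2]),atz(c,290.5,181,.021))
```

```text
e3 [0.55189141 0.01647043 0.022     ] 92.4 [ 0.55332595 -0.01738295  0.01919096] 0.0844367762274824 [ 0.5532696  -0.02059567  0.021     ]
```

>>> {"method": "move_arm", "body": {"moves": [[60, -0.05, -0.08, -1, 0, 0, 0], [60, 0, 0, -1, 0, 0, 0], [60, 0, 0, -1, 0, 0, 0], [60, 0, 0, -1, 0, 0, 0], [60, 0, 0, -1, 0, 0, 0], [60, 0, 0, -1, 0, 0, 0], [60, 0, 0, -1, 0, 0, 0], [60, 0, 0, -0.68, 0, 0, 0], [60, 0, 0, 0, 0, 0, 0]]}}

```text
clock: 30.98
tool_pos: [0.5513, -0.02, 0.0013]
eef_rot: [179.8, 0.0, -88.0]
ft_force: [0.6, 0.5, 0.0]
finger_gap: 0.0601
```

>>> {"method": "move_arm", "body": {"moves": [[0, 0, 0, 0, 0, 0, 0], [0, 0, 0, 0, 0, 0, 0], [0, 0, 0, 0, 0, 0, 0], [0, 0, 0, 0, 0, 0, 0]], "grip_force": 70}}

```text
clock: 31.48
tool_pos: [0.5541, -0.0197, 0.0045]
eef_rot: [-179.8, -0.0, -87.9]
ft_force: [-1.0, -0.1, 6.3]
finger_gap: 0.0184
```

>>> {"method": "move_arm", "body": {"moves": [[0, 0, 0, 0.5, 0, 0, 0], [0, 0, 0, 1, 0, 0, 0], [0, 0, 0, 1, 0, 0, 0], [0, 0, 0, 1, 0, 0, 0], [0, -0.05, -0.6, 1, 0, 0, -0.7], [0, -0.05, -1, 1, 0, 0, -0.7], [0, -0.05, -1, 0.7, 0, 0, -0.7], [0, -0.05, -1, 0, 0, 0, -0.7], [0, -0.05, -1, 0, 0, 0, -0.7], [0, -0.05, -1, 0, 0, 0, -0.7]]}}

```text
clock: 32.72
tool_pos: [0.5445, -0.1599, 0.1572]
eef_rot: [179.9, -0.0, -130.1]
ft_force: [-0.5, 0.7, -2.5]
finger_gap: 0.0185
```

>>> {"method": "move_arm", "body": {"moves": [[0, -0.05, -1, 0, 0, 0, -0.7], [0, -0.05, -1, 0, 0, 0, -0.7], [0, -0.05, -1, 0, 0, 0, -0.7], [0, -0.05, -1, 0, 0, 0, -0.7], [0, 0, -1, 0, 0, 0, -0.7], [0, 0, -1, 0, 0, 0, -0.7], [0, 0, -0.45, 0, 0, 0, -0.5], [0, 0, 0, 0, 0, 0, 0]]}}

```text
clock: 33.72
tool_pos: [0.5395, -0.321, 0.1568]
eef_rot: [179.9, -0.1, -176.9]
ft_force: [0.0, 0.2, -1.8]
finger_gap: 0.0187
```

Run:
```python
from h import *
s=state();print(s["clock"],s["joints"],s["tool_pos"],s["eef_rot"],s["finger_gap"],s["ft_force"])
c=cam("wrist");crop(c,"w15.png",0,0,560,420,1)
```

```text
33.725 [-3.68699405e+01  1.81284261e+01  1.47334861e+01  8.67316616e+01
  1.99726588e-03 -3.99310490e+01] [ 0.53952517 -0.32100573  0.15684669] [ 1.79917207e+02 -9.57982887e-02 -1.76938824e+02] 0.01871973040217618 [ 0.00656284  0.1904879  -1.82170756]
```

View pics/w15.png

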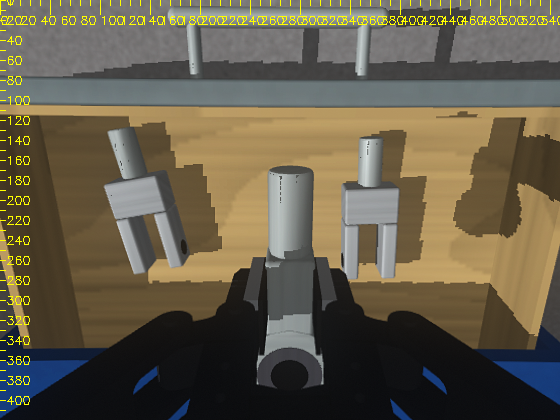

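>>> {"method": "move_arm", "body": {"moves": [[0, 0, -0.05, -1, 0, 0, 0], [0, 0, 0, -1, 0, 0, 0], [0, 0, 0, -1, 0, 0, 0], [0, 0, 0, -1, 0, 0, 0], [0, 0, 0, -0.8, 0, 0, 0], [0, 0, 0, -0.25, 0, 0, 0], [0, 0, 0, 0, 0, 0, 0], [32, 0, 0, 0, 0, 0, 0], [32, 0, 0, 0, 0, 0, 0]]}}

```text
clock: 34.9
tool_pos: [0.5416, -0.3229, 0.0338]
eef_rot: [-179.9, 0.2, -176.9]
ft_force: [0.2, 0.8, -0.2]
finger_gap: 0.0318
```

>>> {"method": "move_arm", "body": {"moves": [[32, 0, 0, 0.7, 0, 0, 0], [32, 0, 0, 1, 0, 0, 0], [32, 0, 0, 1, 0, 0, 0], [60, 0, 0, 1, 0, 0, 0], [60, 0, 0, 1, 0, 0, 0], [80, 0, 1, 1, 0, 0, 0.7], [80, 0, 1, 1, 0, 0, 0.7], [80, 0, 1, 0, 0, 0, 0.7], [80, 0, 1, 0, 0, 0, 0.7], [80, 0, 1, 0, 0, 0, 0.7]]}}

```text
clock: 36.15
tool_pos: [0.5407, -0.1965, 0.2015]
eef_rot: [-179.8, 0.1, -141.7]
ft_force: [0.1, 0.2, -0.0]
finger_gap: 0.0799
```

Run:
```python
from h import *
s=state();print(s["clock"],s["joints"],s["tool_pos"],s["eef_rot"],s["finger_gap"],s["ft_force"])
c=cam("top");crop(c,"t16.png",180,130,320,130,2)
c=cam("wrist");crop(c,"w16.png",0,0,560,420,1)
```

```text
36.15 [-2.66472635e+01  9.80815452e+00  9.94010256e+00  8.99441242e+01
  3.72774366e-03 -6.49470020e+01] [ 0.54072365 -0.19645916  0.20148717] [-1.79831426e+02  8.29121243e-02 -1.41700133e+02] 0.07993755805488928 [ 0.1358458   0.21688474 -0.00996544]
```

View pics/t16.png

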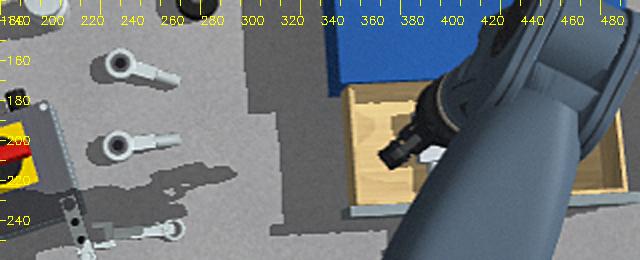

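View pics/w16.png

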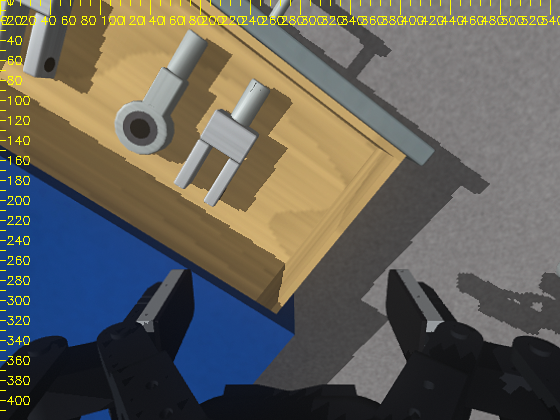

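>>> {"method": "move_arm", "body": {"moves": [[80, 0.05, 0.96, 0, 0, 0, 0.42], [80, 0.05, 0.96, 0, 0, 0, 0.42], [80, 0.05, 0.96, 0, 0, 0, 0.42], [80, 0.05, 0.96, 0, 0, 0, 0.42], [80, 0.05, 0.96, 0, 0, 0, 0.42], [80, 0.05, 0.96, 0, 0, 0, 0.42], [80, 0.05, 0.96, 0, 0, 0, 0.42], [80, 0.05, 0.96, 0, 0, 0, 0.42], [80, 0.05, 0.96, 0, 0, 0, 0.42], [80, 0.03, 0.96, 0, 0, 0, 0.42]]}}

```text
clock: 37.5
tool_pos: [0.553, 0.043, 0.2006]
eef_rot: [-179.9, -0.0, -99.9]
ft_force: [-0.1, 1.1, -0.5]
finger_gap: 0.0801
```

>>> {"method": "move_arm", "body": {"moves": [[80, 0, 0.96, 0, 0, 0, 0.42], [80, 0, 0.96, 0, 0, 0, 0.42], [80, 0, 0.96, 0, 0, 0, 0.42], [80, 0, 0.96, 0, 0, 0, 0.42], [80, 0, 0, 0, 0, 0, 0]]}}

```text
clock: 38.12
tool_pos: [0.5529, 0.1398, 0.2004]
eef_rot: [-179.9, -0.0, -83.1]
ft_force: [0.7, 0.8, 0.6]
finger_gap: 0.0801
```

Run:
```python
from h import *
s=state();print(s["clock"],s["joints"],s["tool_pos"],s["eef_rot"],s["finger_gap"],s["ft_force"])
c=cam("wrist");crop(c,"w17.png",0,0,560,420,1)
```

```text
38.125 [ 7.45812590e+00  9.11668351e+00  9.03246512e+00  8.97977944e+01
 -1.30447884e-02 -8.94368436e+01] [0.55287609 0.1397749  0.2003551 ] [-1.79881890e+02 -1.18844614e-02 -8.31050562e+01] 0.08012688403356762 [0.73252868 0.80673379 0.56172762]
```

View pics/w17.png

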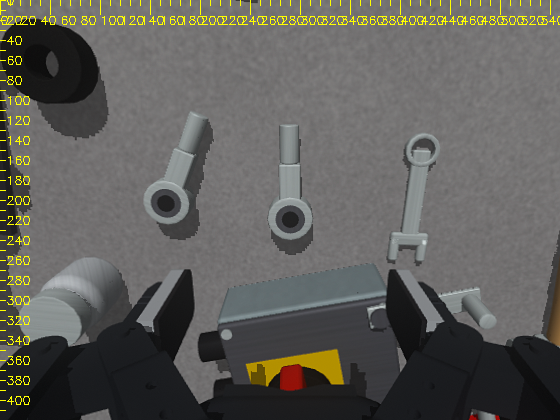

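>>> {"method": "move_arm", "body": {"moves": [[60, -0.02, -0.08, -1, 0, 0, 0], [60, 0, 0, -1, 0, 0, 0], [60, 0, 0, -1, 0, 0, 0], [60, 0, 0, -1, 0, 0, 0], [60, 0, 0, -1, 0, 0, 0], [60, 0, 0, -1, 0, 0, 0], [60, 0, 0, -1, 0, 0, 0], [60, 0, 0, -0.8, 0, 0, 0], [60, 0, 0, 0, 0, 0, 0]]}}

```text
clock: 39.3
tool_pos: [0.5503, 0.1355, 0.0025]
eef_rot: [179.8, -0.0, -83.3]
ft_force: [-0.7, -0.7, 1.0]
finger_gap: 0.0605
```

>>> {"method": "move_arm", "body": {"moves": [[0, 0, 0, 0, 0, 0, 0], [0, 0, 0, 0, 0, 0, 0], [0, 0, 0, 0, 0, 0, 0], [0, 0, 0, 0, 0, 0, 0]], "grip_force": 70}}

```text
clock: 39.8
tool_pos: [0.5532, 0.1369, 0.0059]
eef_rot: [-179.8, -0.0, -83.1]
ft_force: [0.1, -0.7, 5.8]
finger_gap: 0.0182
```

>>> {"method": "move_arm", "body": {"moves": [[0, 0, 0, 0.5, 0, 0, 0], [0, 0, 0, 1, 0, 0, 0], [0, 0, 0, 1, 0, 0, 0], [0, 0, 0, 1, 0, 0, 0], [0, -0.05, -0.96, 1, 0, 0, -0.67], [0, -0.05, -0.96, 1, 0, 0, -0.67], [0, -0.05, -0.96, 0.7, 0, 0, -0.67], [0, -0.05, -0.96, 0, 0, 0, -0.67], [0, -0.05, -0.96, 0, 0, 0, -0.67], [0, -0.05, -0.96, 0, 0, 0, -0.67]]}}

```text
clock: 41.05
tool_pos: [0.5432, -0.0074, 0.1582]
eef_rot: [179.9, -0.1, -123.5]
ft_force: [-0.1, 0.9, -2.5]
finger_gap: 0.0181
```

>>> {"method": "move_arm", "body": {"moves": [[0, -0.05, -0.96, 0, 0, 0, -0.67], [0, -0.05, -0.96, 0, 0, 0, -0.67], [0, -0.05, -0.96, 0, 0, 0, -0.67], [0, -0.05, -0.96, 0, 0, 0, -0.67], [0, -0.05, -0.96, 0, 0, 0, -0.67], [0, -0.05, -0.96, 0, 0, 0, -0.67], [0, -0.05, -0.96, 0, 0, 0, -0.67], [0, -0.09, -1, 0, 0, 0, -0.67], [0, 0, 0, 0, 0, 0, 0]]}}

```text
clock: 42.18
tool_pos: [0.5322, -0.201, 0.158]
eef_rot: [179.9, -0.1, -177.1]
ft_force: [0.5, 1.1, -3.0]
finger_gap: 0.0179
```

Run:
```python
from h import *
s=state();print(s["clock"],s["joints"],s["tool_pos"],s["eef_rot"],s["finger_gap"],s["ft_force"])
c=cam("wrist");crop(c,"w18.png",0,0,560,420,1)
```

```text
42.175 [-2.74357732e+01  9.19636624e+00  4.30836763e+00  8.52552041e+01
 -1.01167024e-02 -3.03789665e+01] [ 0.53223158 -0.20098919  0.15799168] [ 1.79936307e+02 -1.28657040e-01 -1.77056723e+02] 0.017897326714756596 [ 0.53494388  1.12865533 -3.03878047]
```

View pics/w18.png

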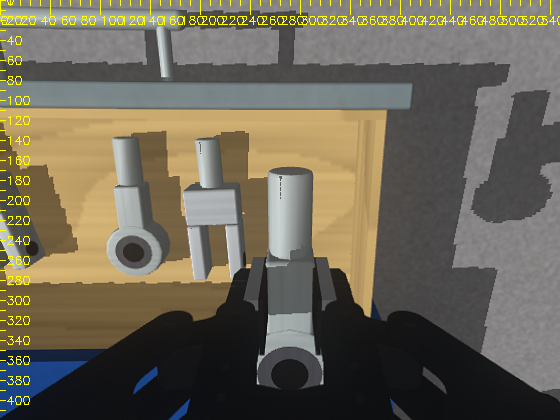

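>>> {"method": "move_arm", "body": {"moves": [[0, 0, 0, -1, 0, 0, 0], [0, 0, 0, -1, 0, 0, 0], [0, 0, 0, -1, 0, 0, 0], [0, 0, 0, -1, 0, 0, 0], [0, 0, 0, -0.8, 0, 0, 0], [0, 0, 0, -0.25, 0, 0, 0], [0, 0, 0, 0, 0, 0, 0], [32, 0, 0, 0, 0, 0, 0], [32, 0, 0, 0, 0, 0, 0]]}}

```text
clock: 43.35
tool_pos: [0.5349, -0.2007, 0.0351]
eef_rot: [-179.9, 0.2, -176.9]
ft_force: [0.1, 0.4, -0.2]
finger_gap: 0.0317
```

>>> {"method": "move_arm", "body": {"moves": [[32, 0, 0, 0.7, 0, 0, 0], [32, 0, 0, 1, 0, 0, 0], [32, 0, 0, 1, 0, 0, 0], [60, 0, 0, 1, 0, 0, 0], [60, 0, 0, 1, 0, 0, 0], [80, 0.35, 1, 1, 0, 0, 0.6], [80, 0.35, 1, 1, 0, 0, 0.6], [80, 0.35, 1, 0, 0, 0, 0.6], [80, 0.35, 1, 0, 0, 0, 0.6], [80, 0.35, 1, 0, 0, 0, 0.6]]}}

```text
clock: 44.6
tool_pos: [0.5778, -0.0743, 0.2028]
eef_rot: [-179.9, 0.1, -146.7]
ft_force: [0.1, -0.2, 1.1]
finger_gap: 0.0798
```

Run:
```python
from h import *
s=state();print(s["clock"],s["joints"],s["tool_pos"],s["eef_rot"],s["finger_gap"],s["ft_force"])
c=cam("top");crop(c,"t19.png",180,130,320,130,2)
c=cam("wrist");crop(c,"w19.png",0,0,560,420,1)
```

```text
44.6 [-1.39271585e+01  1.09247873e+01  1.13611615e+01  9.02451250e+01
  3.02843660e-03 -4.71913895e+01] [ 0.57783054 -0.07434588  0.20280225] [-1.79861752e+02  1.32185286e-01 -1.46735604e+02] 0.0798088004085276 [ 0.07040796 -0.18225358  1.08092058]
```

View pics/t19.png

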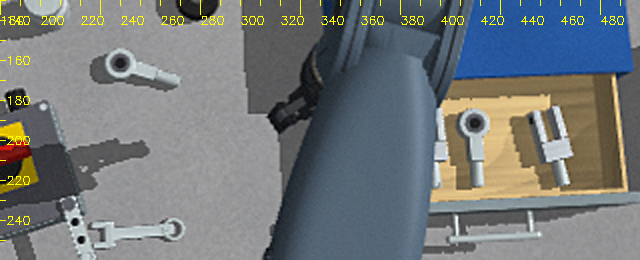

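View pics/w19.png

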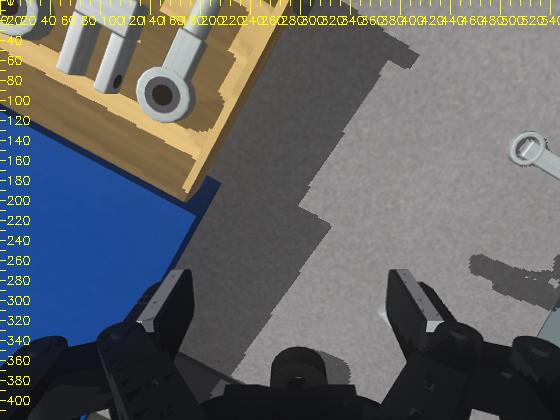

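>>> {"method": "move_arm", "body": {"moves": [[80, 0.35, 0.94, 0, 0, 0, 0.46], [80, 0.35, 0.94, 0, 0, 0, 0.46], [80, 0.35, 0.94, 0, 0, 0, 0.46], [80, 0.35, 0.94, 0, 0, 0, 0.46], [80, 0.35, 0.94, 0, 0, 0, 0.46], [80, 0.35, 0.94, 0, 0, 0, 0.46], [80, 0.35, 0.94, 0, 0, 0, 0.46], [80, 0.35, 0.94, 0, 0, 0, 0.46], [80, 0.35, 0.94, 0, 0, 0, 0.46], [80, 0, 0, 0, 0, 0, 0]]}}

```text
clock: 45.95
tool_pos: [0.6563, 0.1372, 0.2013]
eef_rot: [-179.9, 0.0, -105.5]
ft_force: [-0.0, -0.3, -0.1]
finger_gap: 0.0801
```

Run:
```python
from h import *
s=state();print(s["clock"],s["joints"],s["tool_pos"],s["eef_rot"],s["finger_gap"],s["ft_force"])
c=cam("wrist");crop(c,"w20.png",0,0,560,420,1)
```

```text
45.95 [ 6.08995868e+00  2.51624970e+01  2.88252514e+01  9.35821721e+01
 -1.19873407e-02 -6.84036429e+01] [0.6562759  0.13723268 0.2012977 ] [-1.79920663e+02  1.85137000e-02 -1.05506394e+02] 0.08006422013763057 [-0.03607819 -0.34973719 -0.13550262]
```

View pics/w20.png

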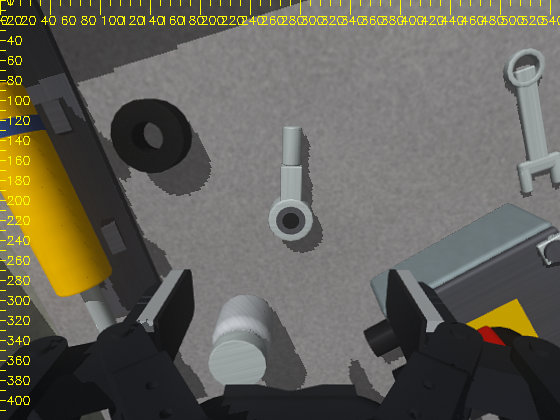

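>>> {"method": "move_arm", "body": {"moves": [[60, -0.02, -0.08, -1, 0, 0, -0.08], [60, 0, 0, -1, 0, 0, 0], [60, 0, 0, -1, 0, 0, 0], [60, 0, 0, -1, 0, 0, 0], [60, 0, 0, -1, 0, 0, 0], [60, 0, 0, -1, 0, 0, 0], [60, 0, 0, -1, 0, 0, 0], [60, 0, 0, -0.84, 0, 0, 0], [60, 0, 0, 0, 0, 0, 0]]}}

```text
clock: 47.12
tool_pos: [0.6531, 0.1328, 0.0024]
eef_rot: [179.8, -0.1, -106.5]
ft_force: [0.0, 0.1, -0.2]
finger_gap: 0.0602
```

>>> {"method": "move_arm", "body": {"moves": [[0, 0, 0, 0, 0, 0, 0], [0, 0, 0, 0, 0, 0, 0], [0, 0, 0, 0, 0, 0, 0], [0, 0, 0, 0, 0, 0, 0]]}}

```text
clock: 47.62
tool_pos: [0.6563, 0.1345, 0.0065]
eef_rot: [-179.8, 0.0, -106.3]
ft_force: [-1.9, -0.8, 5.6]
finger_gap: 0.0181
```

>>> {"method": "move_arm", "body": {"moves": [[0, 0, 0, 0.5, 0, 0, 0], [0, 0, 0, 1, 0, 0, 0], [0, 0, 0, 1, 0, 0, 0], [0, -0.3, -0.96, 1, 0, 0, -0.3], [0, -0.3, -0.96, 1, 0, 0, -0.3], [0, -0.3, -0.96, 1, 0, 0, -0.3], [0, -0.3, -0.96, 0.7, 0, 0, -0.3], [0, -0.3, -0.96, 0, 0, 0, -0.3], [0, -0.3, -0.96, 0, 0, 0, -0.3], [0, -0.3, -0.96, 0, 0, 0, -0.3]]}}

```text
clock: 48.88
tool_pos: [0.6021, -0.034, 0.1589]
eef_rot: [179.9, -0.0, -127.4]
ft_force: [0.3, -0.8, -1.9]
finger_gap: 0.0176
```

>>> {"method": "move_arm", "body": {"moves": [[0, -0.3, -1, 0, 0, 0, -0.3], [0, -0.3, -1, 0, 0, 0, -0.3], [0, -0.3, -1, 0, 0, 0, -0.3], [0, -0.3, -1, 0, 0, 0, -0.3], [0, -0.3, -1, 0, 0, 0, -0.3], [0, -0.3, -1, 0, 0, 0, -0.3], [0, -0.3, -1, 0, 0, 0, -0.3], [0, -0.3, -1, 0, 0, 0, -0.3], [0, -0.23, -1, 0, 0, 0, -0.3], [0, 0, -1, 0, 0, 0, -0.3]]}}

```text
clock: 50.12
tool_pos: [0.5365, -0.2841, 0.159]
eef_rot: [179.9, -0.0, -157.5]
ft_force: [0.3, 0.1, -3.0]
finger_gap: 0.0181
```

>>> {"method": "move_arm", "body": {"moves": [[0, 0, -1, 0, 0, 0, -0.3], [0, 0, -1, 0, 0, 0, -0.3], [0, 0, -1, 0, 0, 0, -0.3], [0, 0, -1, 0, 0, 0, -0.3], [0, 0, -1, 0, 0, 0, -0.3], [0, 0, -1, 0, 0, 0, -0.3], [0, 0, -0.9, 0, 0, 0, -0.17], [0, 0, 0, 0, 0, 0, 0]]}}

```text
clock: 51.12
tool_pos: [0.5365, -0.4577, 0.158]
eef_rot: [180.0, -0.0, -177.2]
ft_force: [0.4, -0.2, -3.2]
finger_gap: 0.0182
```

Run:
```python
from h import *
s=state();print(s["clock"],s["joints"],s["tool_pos"],s["eef_rot"],s["finger_gap"],s["ft_force"])
c=cam("wrist");crop(c,"w21.png",0,0,560,420,1)
```

```text
51.125 [-4.59082041e+01  3.08159765e+01  3.15941745e+01  9.08319784e+01
 -1.09053772e-02 -4.87417717e+01] [ 0.53650835 -0.45773162  0.1580206 ] [ 1.79966762e+02 -4.36638169e-02 -1.77166415e+02] 0.018187394377522054 [ 0.4113219  -0.24054807 -3.18592946]
```

View pics/w21.png

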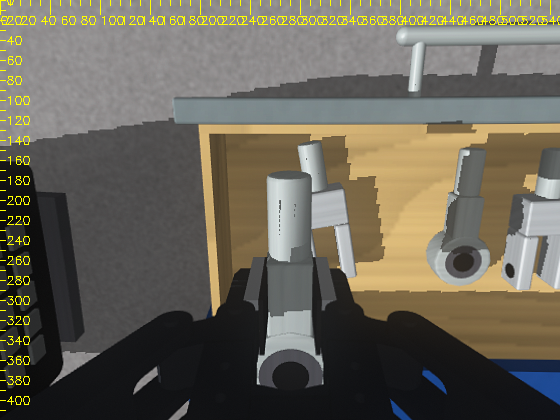

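Run:
```python
from h import *
c=cam("wrist");crop(c,"w22.png",190,90,200,200,4)
for n,u,v,z in [("blockR",347,215,.046),("blockTR",341,183,.046),("shank end",310,143,.04),("prongR",350,275,.042),("wall in top",212,135,.078),("wall in floor",228,140,.022),("eye head",463,262,.044)]: print(n,atz(c,u,v,z).round(4))
```

```text
blockR [ 0.5428 -0.4128  0.046 ]
blockTR [ 0.5186 -0.4197  0.046 ]
shank end [ 0.4916 -0.4438  0.04  ]
prongR [ 0.5945 -0.4047  0.042 ]
wall in top [ 0.4854 -0.5064  0.078 ]
wall in floor [ 0.4949 -0.5057  0.022 ]
eye head [ 0.5774 -0.3182  0.044 ]
```

View pics/w22.png

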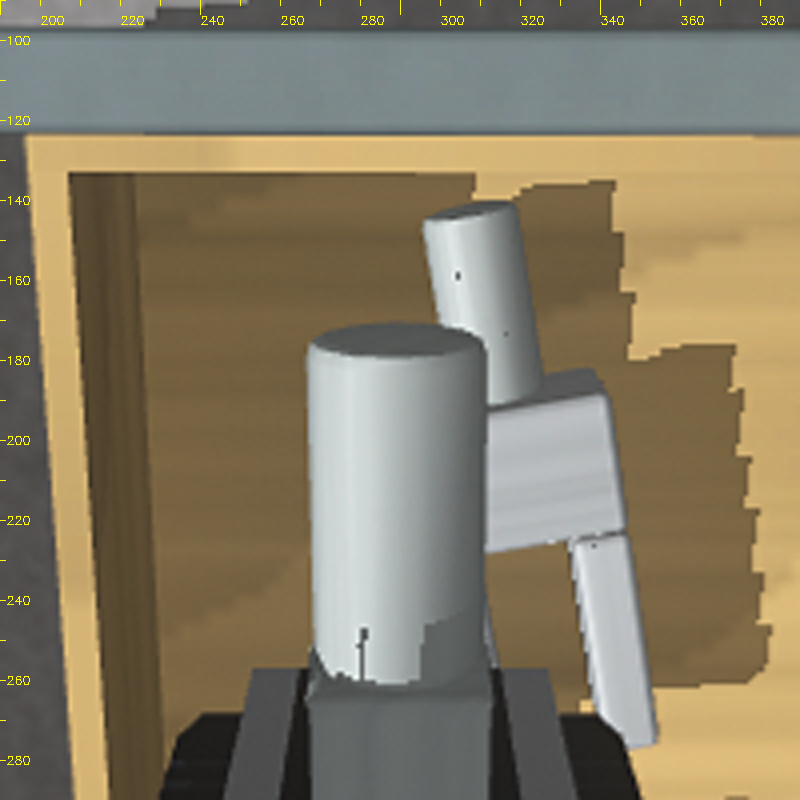

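Fork 1 in the drawer now sits about 45 mm nearer the wall, so it has been knocked. That leaves more room between it and the eye, so I'll use that gap, at y ≈ -0.368.

>>> {"method": "move_arm", "body": {"moves": [[0, 0, 0.9, 0, 0, 0, 0], [0, 0, 0.9, 0, 0, 0, 0], [0, 0, 0.9, 0, 0, 0, 0], [0, 0, 0.9, 0, 0, 0, 0], [0, 0, 0, 0, 0, 0, 0]]}}

```text
clock: 51.85
tool_pos: [0.5374, -0.3631, 0.1599]
eef_rot: [179.9, 0.0, -176.8]
ft_force: [0.4, -0.2, -2.3]
finger_gap: 0.0182
```

Run:
```python
from h import *
s=state();print(s["tool_pos"],s["eef_rot"],s["finger_gap"])
c=cam("wrist");crop(c,"w23.png",140,90,260,200,3)
```

```text
[ 0.53740541 -0.3630967   0.15986338] [ 1.79949033e+02  7.21506439e-03 -1.76823876e+02] 0.01823201954002043
```

View pics/w23.png

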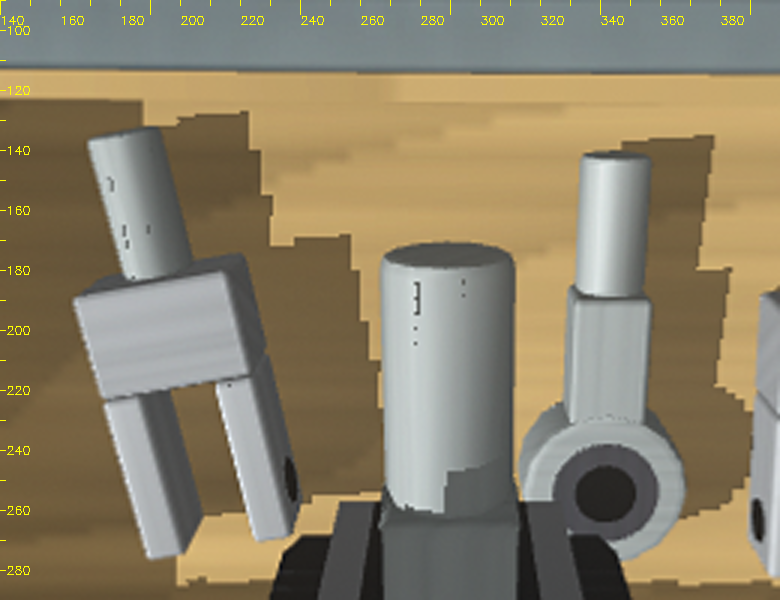

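Run:
```python
from h import *
c=cam("wrist")
for n,u,v,z in [("blockR",223,213,.046),("blockTR",219,177,.04),("prongR",236,268,.042),("eye head L",315,243,.044),("eye head c",340,254,.044),("neck L",329,215,.043),("tcp grasp",290,300,.12)]: print(n,atz(c,u,v,z).round(4))
```

```text
blockR [ 0.5474 -0.4141  0.046 ]
blockTR [ 0.5213 -0.4182  0.04  ]
prongR [ 0.5946 -0.4044  0.042 ]
eye head L [ 0.5687 -0.343   0.044 ]
eye head c [ 0.5769 -0.3227  0.044 ]
neck L [ 0.5455 -0.3341  0.043 ]
tcp grasp [ 0.5731 -0.3624  0.12  ]
```

>>> {"method": "move_arm", "body": {"moves": [[0, 0, -0.4, -0.3, 0, 0, 0], [0, 0, 0, -1, 0, 0, 0], [0, 0, 0, -1, 0, 0, 0], [0, 0, 0, -1, 0, 0, 0], [0, 0, 0, -1, 0, 0, 0], [0, 0, 0, -0.6, 0, 0, 0], [0, 0, 0, -0.2, 0, 0, 0], [30, 0, 0, 0, 0, 0, 0], [30, 0, 0, 0, 0, 0, 0]]}}

```text
clock: 53.08
tool_pos: [0.5384, -0.3772, 0.0343]
eef_rot: [-179.8, 0.2, -177.0]
ft_force: [0.6, 0.6, -0.2]
finger_gap: 0.0303
```

>>> {"method": "move_arm", "body": {"moves": [[30, 0, 0, 0.7, 0, 0, 0], [30, 0, 0, 1, 0, 0, 0], [30, 0, 0, 1, 0, 0, 0], [60, 0, 0, 1, 0, 0, 0], [60, 0, 0, 1, 0, 0, 0], [60, -1, 0, 1, 0, 0, 0], [40, -1, 0, 0, 0, 0, 0], [0, -1, 0, 0, 0, 0, 0], [0, -1, 0, 0, 0, 0, 0], [0, -1, 0, 0, 0, 0, 0]]}}

```text
clock: 54.32
tool_pos: [0.4118, -0.3765, 0.1772]
eef_rot: [-179.8, 0.1, -177.0]
ft_force: [0.4, -0.0, -0.2]
finger_gap: 0.0003
```

Run:
```python
from h import *
s=state();print(s["clock"],s["joints"],s["tool_pos"],s["eef_rot"],s["finger_gap"],s["ft_force"])
c=cam("top");cv2.imwrite("pics/t24.png",c["frame"][:,:,::-1])
c=cam("scene");crop(c,"s24.png",60,170,350,240,2)
c=cam("wrist");crop(c,"w24.png",0,0,560,420,1)
```

```text
54.325 [-4.93202362e+01  7.06574402e+00  4.12727657e+00  8.68208676e+01
 -2.08874693e-03 -5.23073307e+01] [ 0.41181693 -0.37650714  0.17719354] [-1.79808284e+02  1.45495647e-01 -1.77012666e+02] 0.00029788855814179033 [ 0.43523826 -0.03876972 -0.17137183]
```

View pics/t24.png

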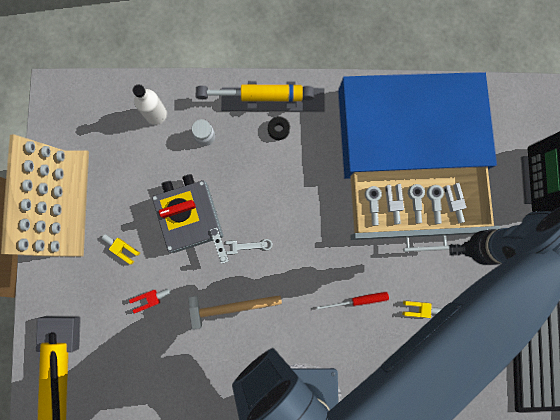

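View pics/s24.png

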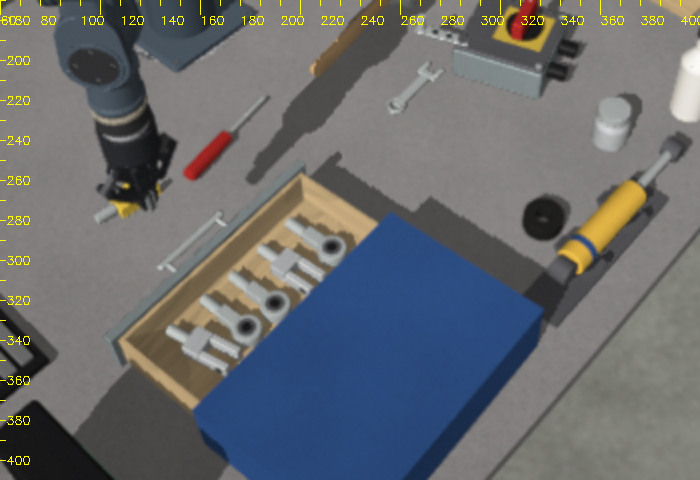

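View pics/w24.png

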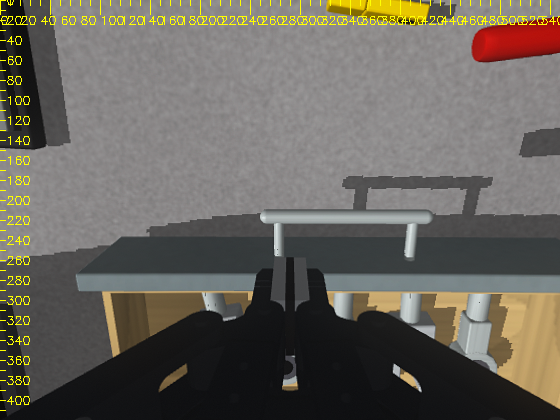

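All five parts are in the drawer, seen at top (373–457,200), with the bystanders in place. I'll go in front of the handle with shut fingers to push it.

>>> {"method": "move_arm", "body": {"moves": [[0, -0.7, 0.8, 0, 0, 0, 0], [0, -0.7, 0.84, 0, 0, 0, 0], [0, 0, 0, -0.8, 0, 0, 0], [0, 0, 0, -0.9, 0, 0, 0], [0, 0, 0, -0.9, 0, 0, 0], [0, 0, 0, -0.9, 0, 0, 0], [0, 0, 0, -0.9, 0, 0, 0], [0, 0, 0, -0.8, 0, 0, 0], [0, 0, 0, 0, 0, 0, 0]], "grip_force": 40}}

```text
clock: 55.6
tool_pos: [0.3771, -0.334, 0.0435]
eef_rot: [179.9, -0.1, -177.0]
ft_force: [0.5, 0.2, 0.7]
finger_gap: -0.0002
```

Run:
```python
from h import *
s=state();print(s["clock"],s["joints"],s["tool_pos"],s["eef_rot"],s["finger_gap"],s["ft_force"])
c=cam("wrist");crop(c,"w25.png",0,0,560,420,1)
c=cam("scene");crop(c,"s25.png",60,190,200,150,4)
```

```text
55.6 [-4.91778772e+01  2.29908467e+00 -1.63397300e+01  7.14928541e+01
  2.15510504e-02 -5.22027846e+01] [ 0.37710435 -0.33401878  0.04345617] [ 1.79882749e+02 -6.36663009e-02 -1.76975052e+02] -0.0001533627438867104 [0.51912893 0.18902608 0.69210079]
```

View pics/w25.png

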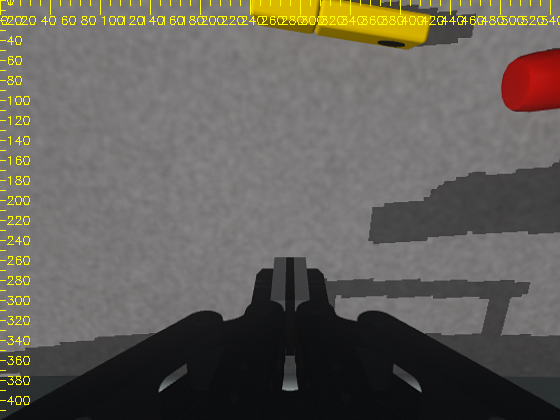

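View pics/s25.png

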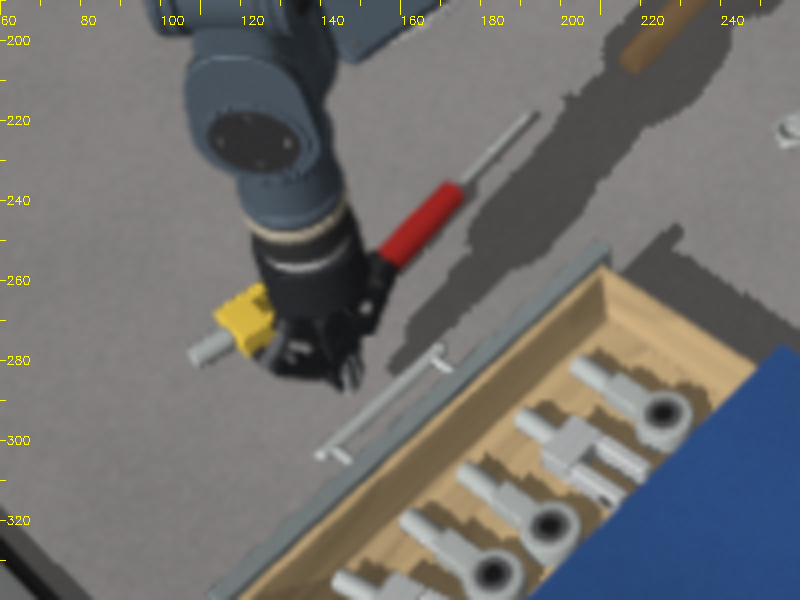

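>>> {"method": "move_arm", "body": {"moves": [[0, 0.35, 0.02, 0, 0, 0, 0], [0, 0.35, 0.02, 0, 0, 0, 0], [0, 0.35, 0.02, 0, 0, 0, 0], [0, 0.35, 0.02, 0, 0, 0, 0], [0, 0.35, 0.02, 0, 0, 0, 0], [0, 0.35, 0.02, 0, 0, 0, 0], [0, 0.35, 0.02, 0, 0, 0, 0], [0, 0.35, 0.02, 0, 0, 0, 0], [0, 0.35, 0.02, 0, 0, 0, 0], [0, 0.35, 0.02, 0, 0, 0, 0]]}}

```text
clock: 56.95
tool_pos: [0.465, -0.3299, 0.0442]
eef_rot: [180.0, -0.0, -177.0]
ft_force: [-1.2, -0.9, 1.3]
finger_gap: 0.0003
```

Run:
```python
from h import *
s=state();print(s["clock"],s["tool_pos"],s["ft_force"])
c=cam("scene");crop(c,"s26.png",60,170,350,240,2)
```

```text
56.95 [ 0.46500909 -0.32992641  0.04423357] [-1.19050445 -0.89281924  1.32366251]
```

View pics/s26.png

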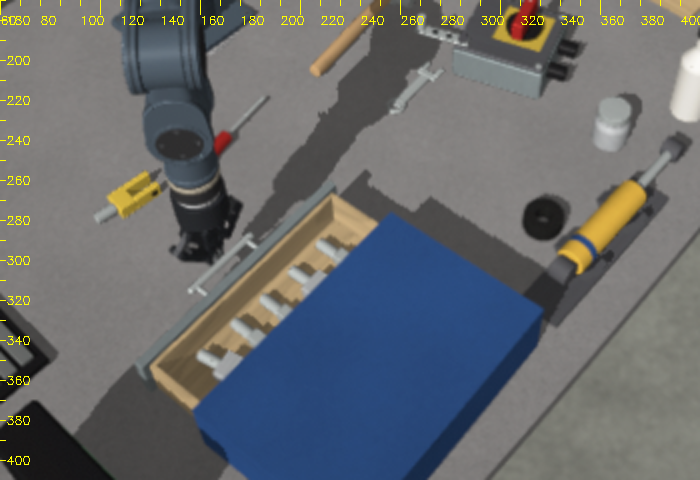

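>>> {"method": "move_arm", "body": {"moves": [[0, 0.35, 0.02, 0, 0, 0, 0], [0, 0.35, 0.02, 0, 0, 0, 0], [0, 0.35, 0.02, 0, 0, 0, 0], [0, 0.35, 0.02, 0, 0, 0, 0], [0, 0.35, 0.02, 0, 0, 0, 0], [0, 0.35, 0.02, 0, 0, 0, 0], [0, 0.35, 0.02, 0, 0, 0, 0], [0, 0.35, 0.02, 0, 0, 0, 0], [0, 0.35, 0.02, 0, 0, 0, 0]]}}

```text
clock: 58.12
tool_pos: [0.5438, -0.3255, 0.0443]
eef_rot: [-180.0, -0.0, -177.0]
ft_force: [-1.6, -0.8, -0.6]
finger_gap: 0.0004
```

>>> {"method": "move_arm", "body": {"moves": [[0, 0.3, 0.02, 0, 0, 0, 0], [0, 0.3, 0.02, 0, 0, 0, 0], [0, 0, 0, 0, 0, 0, 0]]}}

```text
clock: 58.5
tool_pos: [0.5594, -0.3243, 0.0446]
eef_rot: [180.0, 0.1, -177.0]
ft_force: [-1.1, 0.0, 0.6]
finger_gap: 0.0001
```

>>> {"method": "move_arm", "body": {"moves": [[0, 0.15, 0.01, 0, 0, 0, 0], [0, 0.15, 0.01, 0, 0, 0, 0], [0, 0.1, 0, 0, 0, 0, 0], [0, 0, 0, 0, 0, 0, 0]]}}

```text
clock: 59.0
tool_pos: [0.5653, -0.324, 0.0445]
eef_rot: [180.0, -0.4, -177.1]
ft_force: [-6.8, 0.2, 3.8]
finger_gap: -0.0
```

>>> {"method": "move_arm", "body": {"moves": [[0, 0.15, 0, 0, 0, 0, 0], [0, 0, 0, 0, 0, 0, 0]]}}

```text
clock: 59.25
tool_pos: [0.5654, -0.324, 0.0445]
eef_rot: [179.9, -0.8, -177.1]
ft_force: [-16.2, 1.1, 8.3]
finger_gap: -0.0001
```

Run:
```python
from h import *
c=cam("scene");crop(c,"s27.png",100,190,200,150,4)
```

```text
(no output)
```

View pics/s27.png

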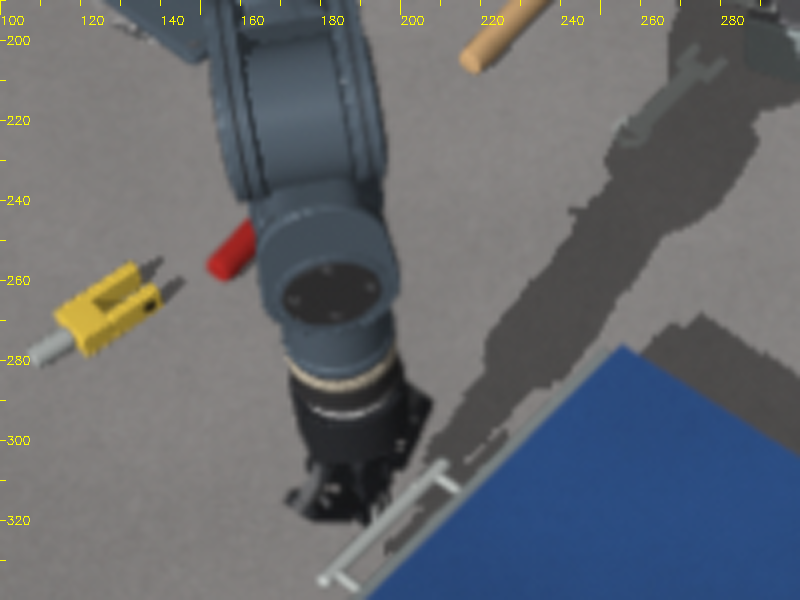

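The drawer is at its stop: TCP x stayed put as the push rose from 6.8 to 16 N. I'll back off and do the final check.

>>> {"method": "move_arm", "body": {"moves": [[0, -0.3, 0, 0, 0, 0, 0], [0, -0.5, 0, 0, 0, 0, 0], [0, -0.8, 0, 0, 0, 0, 0], [0, -0.8, 0, 0.8, 0, 0, 0], [0, -0.8, 0, 1, 0, 0, 0], [0, -0.8, 0, 1, 0, 0, 0], [0, -0.8, 0, 1, 0, 0, 0], [0, -0.8, 0, 1, 0, 0, 0], [0, -0.8, 0, 1, 0, 0, 0], [0, -0.3, 0, 0, 0, 0, 0]]}}

```text
clock: 60.55
tool_pos: [0.405, -0.3251, 0.192]
eef_rot: [-179.7, 0.3, -177.1]
ft_force: [0.3, 0.2, -0.3]
finger_gap: 0.0
```

Run:
```python
from h import *
s=state();print(s["clock"],s["tool_pos"],s["ft_force"])
c=cam("top");cv2.imwrite("pics/t28.png",c["frame"][:,:,::-1]);crop(c,"t28b.png",140,170,100,90,8)
def T(n,pts,z):
    A=np.array([atz(c,*p,z) for p in pts])[:,:2];print(n,A.round(4).tolist())
T("handle",[(404,186.7),(447,185)],.066)
c=cam("scene");crop(c,"s28.png",100,170,300,220,2)
```

```text
60.55 [ 0.40499749 -0.32509128  0.19198117] [ 0.34171011  0.2185919  -0.28550733]
handle [[0.5877, -0.2778], [0.5931, -0.3976]]
```

View pics/t28.png

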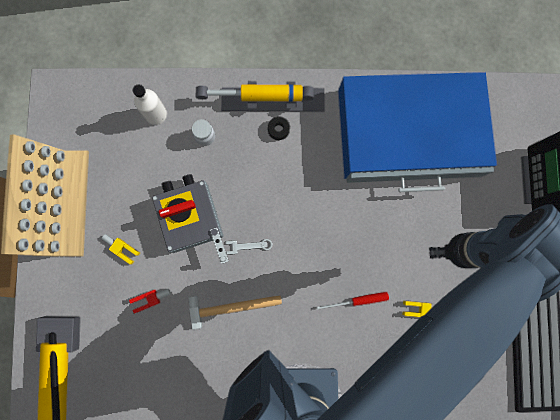

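View pics/t28b.png

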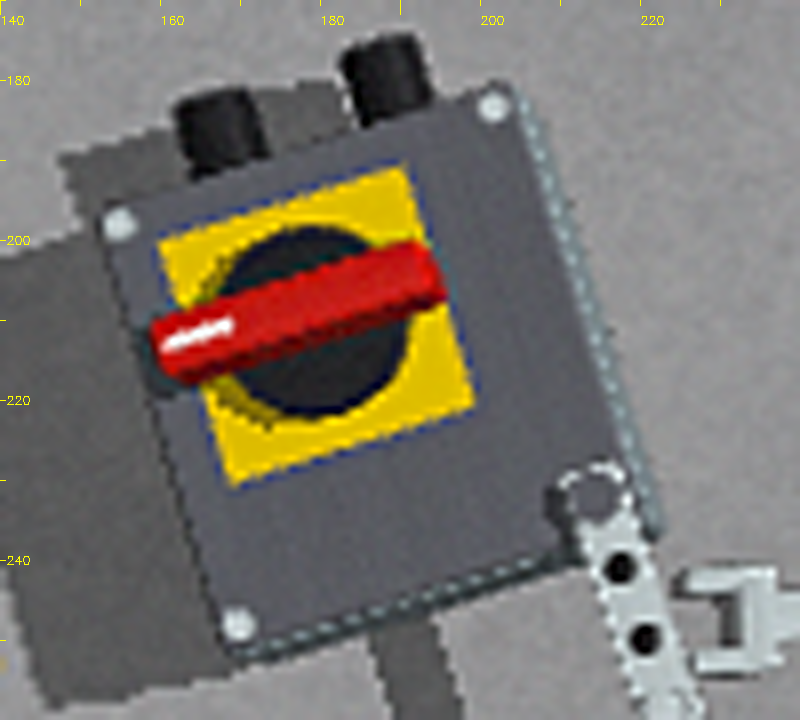

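View pics/s28.png

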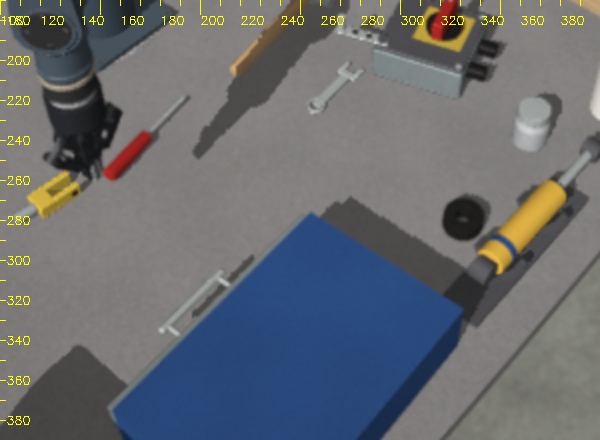

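Before handing in I'll measure the handle and hasp angles against the enclosure more precisely.

Run:
```python
from h import *
c=cam("top")
# rectify to world planes
def rect(z,x0,y0,w,h,s):
    g=np.zeros((h,w,2),np.float32)
    for i in range(h):
        for j in range(w): g[i,j]=proj(c,[x0-i*s,y0-j*s,z])
    return cv2.remap(np.ascontiguousarray(c["frame"][:,:,::-1]),g[...,0],g[...,1],cv2.INTER_CUBIC)
s=.0005
A=rect(.118,.60,.41,420,460,s)
B=rect(.0705,.62,.43,480,560,s)
C=rect(.075,.62,.43,480,560,s)
def lsd_angle(mask,n):
    cs,_=cv2.findContours(mask.astype(np.uint8),0,1);k=max(cs,key=cv2.contourArea);r=cv2.minAreaRect(k)
    m=cv2.moments(mask.astype(np.uint8),True);a=.5*np.degrees(np.arctan2(2*m['mu11'],m['mu20']-m['mu02']))
    print(n,"rect",r[0],np.array(r[1])*s,r[2],"mom axis",a)
h=cv2.cvtColor(A,cv2.COLOR_BGR2HSV)
red=((h[...,0]<8)|(h[...,0]>172))&(h[...,1]>150)&(h[...,2]>150); lsd_angle(red,"bar top face")
red=((h[...,0]<8)|(h[...,0]>172))&(h[...,1]>150)&(h[...,2]>60); lsd_angle(red,"bar")
h=cv2.cvtColor(B,cv2.COLOR_BGR2HSV)
yel=(h[...,0]>18)&(h[...,0]<35)&(h[...,1]>150); yel=cv2.morphologyEx(yel.astype(np.uint8),cv2.MORPH_OPEN,np.ones((5,5)));
pts=cv2.findNonZero(yel);print("plate",cv2.minAreaRect(pts))
cv2.imwrite("pics/rA.png",A);cv2.imwrite("pics/rC.png",C)
```

```text
bar top face rect (168.9669189453125, 156.03619384765625) [0.02013245 0.09297913] 73.39302062988281 mom axis -17.641317973923577
bar rect (168.78005981445312, 160.83316040039062) [0.02587902 0.09507497] 71.74810791015625 mom axis -17.88108965724046
plate ((203.12088012695312, 196.18148803710938), (172.5546875, 172.18728637695312), 72.04052734375)
```

View pics/rA.png

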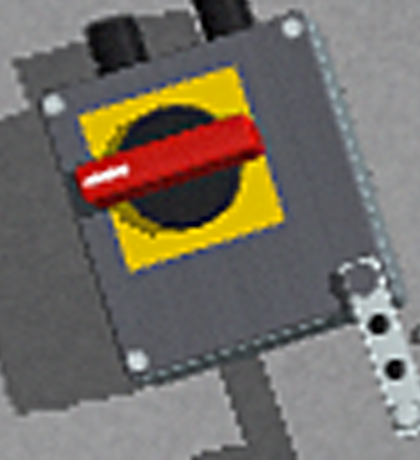

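View pics/rC.png

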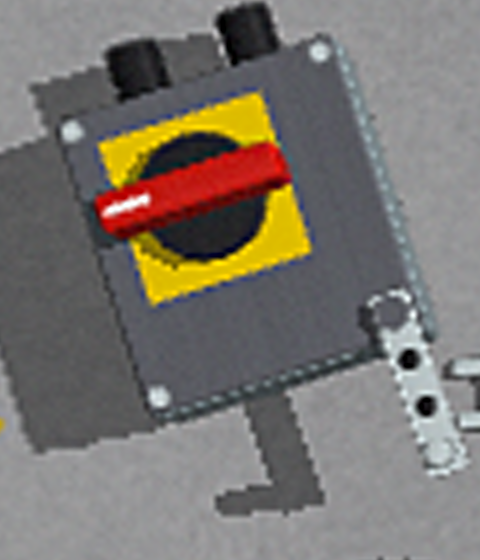

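The bar axis is at 107.6–107.9°, against an expected 108° for off. The hasp is at about 202°, against about 200° for its stop. The drawer is flush and nothing touches the robot, so I'm handing in.

Run:
```python
from h import *
print(sign_off())
```

```text
the job is handed in; nothing more can be done
None
```

The test bench is shut down and the job is handed in, at about 61 s of the 210 s allowed.

**What I did**
1. I turned the isolator handle anticlockwise to its stop, which showed as about 1 N m of reaction.
2. I then swung the lockout hasp out to its stop, which showed as about 17 N of reaction.
3. All three rod-end eyes and both grey clevis forks were on the bench, and I put all five in the drawer.
4. I pushed the drawer shut, and it did not move further as the push rose from 7 to 16 N.

**Last checks**
- **Handle:** the bar lies at 107.6–107.9°, against about 108° expected from the enclosure's yaw.
- **Hasp:** it measured about 202°, against about 200° for its stop. I put the 2° down to picture reading.
- **Drawer:** its front is flush with the unit. The handle travel read 169 mm, against about 164 mm estimated from the opening; I trust the hard stop over that estimate.
- **Bench:** no eye or grey fork is left on it. In the pictures the spanner, bump stop, tin and other tools, and the red and yellow fork look-alikes, are where they were.
- **Disagreement:** one fork was found turned and about 45 mm aside after I put it in the drawer. It had been knocked or slid but stayed inside, so I moved the last eye's slot to suit.

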